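# Load the coated plates and hang the drying tray

### The job

Lay every coated glass plate, coated side up, flat down in a pocket of its own in the drying tray standing on the bench, holding the plates by their edges only: the fingers must never touch the white coating. When all are in, lift the tray by its tab with the plates lying in it and hang it on the stand, lowering both end pins into the two hooks together and keeping hold until both are seated; then let go and leave it hanging still with all the plates in their pockets. Leave the other things on the bench where they are.

Things in the scene. Friction and masses are not known exactly. Their poses are not given: they have to be found in the camera images.
- tray: The drying tray: bare aluminium frame, 376 mm wide along its y over the pin heads, 86 mm deep along its x, 0.3 to 0.5 kg, the same turned half round. Origin: centre of its underside, z up. It stands on the bench on its end plates (y = +-160 mm, 4 mm thick, z = 0 to 81 mm). Two rails along y, at x = -43 to -22 and 22 to 43 mm, open between, carry four pockets.
- pockets_mid (a point): Tray point at y = 0, z = 30 mm: the pocket floors' height. Pocket centres lie at tray x = 0, y = -114, -50, 50 and 114 mm. A pocket is 44 mm wide in y, between 8 mm high blocks on the rails, and 78 mm long in x between the lips (tops at tray z = 42 mm). Between the rails fingers can reach below the plate.
- tray_tab (a point): Centre of the tray's grip tab, over the middle of the tray: 10 mm thick along the tray's y, 50 mm along its x, 26 mm high (tray z = 54 to 80 mm; a neck 16 mm wide in x, 10 mm thick below it).
- pin_left (a point): Middle of the hanging part of the steel pin on the tray's +y end: round, 8 mm diameter, along y from tray y = 162 to 185 mm (this point at y = 174, z = 70 mm), then a head of 18 mm diameter.
- pin_right (a point): The same on the tray's -y end.
- stand: The steel drying stand, fixed to the bench: two posts, 348 mm apart along its y, each with a hook reaching toward the robot (-x), open upward. Origin on the bench, midway below the hooks. Posts at x = 62 to 74 mm, 173 mm high; hook tips at x = -22 mm, top z = 181 mm.
- hook_left (a point): Where the axis of a pin lies when it is seated in the hook at the stand's +y end (z = 160 mm, x = 0, y = 174 mm of the stand). The hook is an upward-opening V of 8 mm round bar that centres the pin in x: front leg up to x = -22 mm (z = 181), back leg up to x = 16 mm, then level (top z = 171) to the post; the seated tray can shift about 7 mm either way along y.
- hook_right (a point): The same for the hook at the stand's -y end.
- hooks_mid (a point): Midway between hook_left and hook_right; axes those of the stand (x away from the robot, y from hook to hook).
- plate_a_mid (a point): Centre (half-way up) of a coated glass plate lying coated side up on the bench: 70 mm along its x, 36 mm along its y, 8 mm thick, 60 g, greenish glass border with a white coating. May be absent. In a tray pocket its centre is at tray z = 34 mm and its x lies along the tray's x.
- plate_a_face: The white coated area of plate_a, 62 by 28 mm, all but a border of 4 mm; fingers must not touch it. Origin: centre of the plate's underside.
- plate_b_mid (a point): Centre (half-way up) of a coated glass plate lying coated side up on the bench: 70 mm along its x, 36 mm along its y, 8 mm thick, 60 g, greenish glass border with a white coating. May be absent. In a tray pocket its centre is at tray z = 34 mm and its x lies along the tray's x.
- plate_b_face: The white coated area of plate_b, 62 by 28 mm, all but a border of 4 mm; fingers must not touch it. Origin: centre of the plate's underside.
- plate_c_mid (a point): Centre (half-way up) of a coated glass plate lying coated side up on the bench: 70 mm along its x, 36 mm along its y, 8 mm thick, 60 g, greenish glass border with a white coating. May be absent. In a tray pocket its centre is at tray z = 34 mm and its x lies along the tray's x.
- plate_c_face: The white coated area of plate_c, 62 by 28 mm, all but a border of 4 mm; fingers must not touch it. Origin: centre of the plate's underside.
- plate_d_mid (a point): Centre (half-way up) of a coated glass plate lying coated side up on the bench: 70 mm along its x, 36 mm along its y, 8 mm thick, 60 g, greenish glass border with a white coating. May be absent. In a tray pocket its centre is at tray z = 34 mm and its x lies along the tray's x.
- plate_d_face: The white coated area of plate_d, 62 by 28 mm, all but a border of 4 mm; fingers must not touch it. Origin: centre of the plate's underside.
- amber_bottle: Bystander: brown screw-cap bottle, 46 mm wide, 88 mm high; origin at its foot.
- dropper: Bystander: small dropper bottle, 25 mm wide, 76 mm high; origin at its foot.
- white_pot: Bystander: white pot with white lid, 47 mm wide, 57 mm high; origin at its foot.
Mind the look-alikes: they are no part of the job. Leave any pink or purple look-alike of the part that bears plate_d_mid alone. What is shaped like the part that bears plate_c_mid but purple is not meant.

How it is judged (in metres and radians):
On the way, in this order (a step that is already met when the one before it is completed fails the run):
1. every plate present lies flat in a pocket, the tray standing on the bench (z of plate_a_mid in the frame of tray between 0.031 and 0.038 m and x of plate_a_mid in the frame of tray between -0.007 and 0.007 m and y of plate_a_mid in the frame of tray between -0.135 and 0.135 m and angle between the z axis of each of plate_a_mid, plate_b_mid, plate_c_mid, plate_d_mid and the z axis of tray, either way round below 0.07 rad and angle between the x axis of each of plate_a_mid, plate_b_mid, plate_c_mid, plate_d_mid and the x axis of tray, either way round below 0.3 rad and contact force between each of plate_a, plate_b, plate_c, plate_d and the fingers below 0.1 N and z of plate_b_mid in the frame of tray between 0.031 and 0.038 m and x of plate_b_mid in the frame of tray between -0.007 and 0.007 m and y of plate_b_mid in the frame of tray between -0.135 and 0.135 m and z of plate_c_mid in the frame of tray between 0.031 and 0.038 m and x of plate_c_mid in the frame of tray between -0.007 and 0.007 m and y of plate_c_mid in the frame of tray between -0.135 and 0.135 m and z of plate_d_mid in the frame of tray between 0.031 and 0.038 m and x of plate_d_mid in the frame of tray between -0.007 and 0.007 m and y of plate_d_mid in the frame of tray between -0.135 and 0.135 m and height (world z) of tray below 0.01 m and angle between tray's own z axis and vertical below 0.05 rad), for 0.2 s.
2. the tray is lifted off the bench by the gripper, with the plates (height (world z) of tray above 0.04 m and contact force between the fingers and tray above 0.5 N and z of plate_a_mid in the frame of tray between 0.031 and 0.038 m and x of plate_a_mid in the frame of tray between -0.007 and 0.007 m and y of plate_a_mid in the frame of tray between -0.135 and 0.135 m and angle between the z axis of each of plate_a_mid, plate_b_mid, plate_c_mid, plate_d_mid and the z axis of tray, either way round below 0.07 rad and angle between the x axis of each of plate_a_mid, plate_b_mid, plate_c_mid, plate_d_mid and the x axis of tray, either way round below 0.3 rad and contact force between each of plate_a, plate_b, plate_c, plate_d and the fingers below 0.1 N and z of plate_b_mid in the frame of tray between 0.031 and 0.038 m and x of plate_b_mid in the frame of tray between -0.007 and 0.007 m and y of plate_b_mid in the frame of tray between -0.135 and 0.135 m and z of plate_c_mid in the frame of tray between 0.031 and 0.038 m and x of plate_c_mid in the frame of tray between -0.007 and 0.007 m and y of plate_c_mid in the frame of tray between -0.135 and 0.135 m and z of plate_d_mid in the frame of tray between 0.031 and 0.038 m and x of plate_d_mid in the frame of tray between -0.007 and 0.007 m and y of plate_d_mid in the frame of tray between -0.135 and 0.135 m), for 0.2 s.
3. both pins are seated in the hooks while the gripper still holds the tray (height (world z) of pin_left between 0.155 and 0.165 m and height (world z) of pin_right between 0.155 and 0.165 m and x of pin_left in the frame of hooks_mid between -0.007 and 0.007 m and x of pin_right in the frame of hooks_mid between -0.007 and 0.007 m and y of tray in the frame of hooks_mid between -0.015 and 0.015 m and contact force between tray and stand above 1 N and contact force between the fingers and tray above 0.5 N), for 0.2 s.
At the end, for the whole second after the job is handed in: The tray hangs at rest on the stand, pins within 5 mm in height and 7 mm in x of their seats, tray within 15 mm of the middle along y and 0.2 rad of level; each plate lies flat (0.07 rad) in a pocket, within 4 mm in height and 7 mm of the tray's middle line; nothing is held (height (world z) of pin_left between 0.155 and 0.165 m and height (world z) of pin_right between 0.155 and 0.165 m and x of pin_left in the frame of hooks_mid between -0.007 and 0.007 m and x of pin_right in the frame of hooks_mid between -0.007 and 0.007 m and y of tray in the frame of hooks_mid between -0.015 and 0.015 m and contact force between tray and stand above 1 N and z of plate_a_mid in the frame of tray between 0.031 and 0.038 m and x of plate_a_mid in the frame of tray between -0.007 and 0.007 m and y of plate_a_mid in the frame of tray between -0.135 and 0.135 m and angle between the z axis of each of plate_a_mid, plate_b_mid, plate_c_mid, plate_d_mid and the z axis of tray, either way round below 0.07 rad and angle between the x axis of each of plate_a_mid, plate_b_mid, plate_c_mid, plate_d_mid and the x axis of tray, either way round below 0.3 rad and contact force between each of plate_a, plate_b, plate_c, plate_d and the fingers below 0.1 N and z of plate_b_mid in the frame of tray between 0.031 and 0.038 m and x of plate_b_mid in the frame of tray between -0.007 and 0.007 m and y of plate_b_mid in the frame of tray between -0.135 and 0.135 m and z of plate_c_mid in the frame of tray between 0.031 and 0.038 m and x of plate_c_mid in the frame of tray between -0.007 and 0.007 m and y of plate_c_mid in the frame of tray between -0.135 and 0.135 m and z of plate_d_mid in the frame of tray between 0.031 and 0.038 m and x of plate_d_mid in the frame of tray between -0.007 and 0.007 m and y of plate_d_mid in the frame of tray between -0.135 and 0.135 m and angle between tray's own z axis and vertical below 0.2 rad and linear speed of tray below 0.03 m/s and contact force between each of the arm, the fingers and tray below 0.1 N); the robot touches nothing.
It fails at once if the fingers or the arm touch the white coating of a plate (contact force between any of the fingers, the arm and plate_a_face above 0.5 N or contact force between any of the fingers, the arm and plate_b_face above 0.5 N or contact force between any of the fingers, the arm and plate_c_face above 0.5 N or contact force between any of the fingers, the arm and plate_d_face above 0.5 N).
It fails at once if a bystander (brown bottle, dropper bottle, white pot) is moved more than 30 mm (distance of any of amber_bottle, dropper, white_pot from where it was at the start of the episode above 0.03 m).
Of plate_a, plate_b, plate_c, plate_d only 3 to 4 are there at a start; the rules pass over those that are not, and their reading is None.
At some moment in a run one of plate_a, plate_b, plate_c, plate_d may be knocked a few centimetres aside while the robot is not near it.
It also fails if it takes over 200 s, if anything falls off the work surface, if the arm or the gripper's body presses on something with over 40 N, if the wrist force passes 120 N, or if a joint passes its speed limit or range.

### The arm

A 6-joint arm with a two-finger parallel gripper is mounted at the origin on a cart in front of the work surface, level with it; the furniture and walls round the work are solid. World frame = base frame: x ahead of the robot, y to its left, z up, the work surface at z = 0. Lengths are in mm, angles in rad, forces in N, time in s.
With the tool pointing down it reaches from about 325 to 775 mm from the base axis. Payload 5.5 kg.
Tool frame: the origin (TCP) lies on the centre line of the jaws, within the pads' length; the fingertips stand 25 mm ahead of it and the grasp point (between the pads) lies 6 mm ahead of it; z points along the fingers, y is the line along which they close (so a half turn about z gives the same grasp; the last joint's range is limited). The gripper opens to 85 mm and grips with 20 to 120 N. Pads are 22 mm wide; open, the fingers measure 114 mm over their backs; the gripper's body (76 mm by 85 mm) begins 54 mm behind the grasp point. The pads swing forward as they close: fully open they stand 13 mm farther back than shut.
Start: joints at [-1.279, 0.091, 1.231, -0, 1.82, -0.057], TCP at [205.062, -563.885, 256.275] pointing down, gripper open.
Joint ranges: [-2.87, 2.87], [-0.86, 2.18], [0.17, 2.46], [-1.51, 4.65], [0.06, 2.69], [-2.65, 2.65]. Speed limits (rad/s): [2.57, 2.57, 3.01, 3.14, 3.14, 3.14].

### API

Orientations are given as a rotation vector (axis times angle).
In Python, from rig import robot, viewer, finish_job gives the robot as it stands.
- The arm moves only by the tool carry_out, never from a script. Its argument "deltas" is a list of rows, each a list of 2 entries, a list of its own where there are three numbers: the shift along the tool's x, y, z in m, then the turn, a rotation vector about the tool's x, y, z in rad. In form: [[[x, y, z], [rx, ry, rz]], ...]. A call has 1 to 20 rows; each row is the pose to reach, as a shift and turn from the pose commanded when the call began, along the tool's axes at that moment; what a row does not reach only later rows make up. A row lasts 1/8 s, in which the tool goes at most 62.5 mm and 10.7 degrees, less where a joint would pass 70% of its speed; a pose out of reach is approached as far as the arm can. A call with a gripper value outside its range is refused whole. "hand" is the closure in counts, from 0 (fully open) to 255 (shut), set as the call begins (left out, the last holds). The fingers move at their own pace and stop on an object; the grip force is fixed at half the most. Time passes only in rows, so rows that repeat a pose let the fingers close. It gives the time, the measured TCP pose, the force, the opening and the grip force at its end, in the units of the state.
- robot.get_state(): the state, without advancing time (a new reading comes with each control period).
- viewer.grab_frame(name): name is "side" or "top" or "wrist"; returns a dict with "img" (400x640x3 uint8, red, green, blue), "K" (3x3 intrinsics, pixels), "k1" (the pictures are not rectified: a ray, as slopes to the right and down, at radius r is drawn at 1 + k1 r^2 times it, then the intrinsics apply), "T" (4x4, takes a point from camera to world coordinates); the wrist camera has in their place "mount" (4x4, takes a point from camera to tool coordinates, whose origin is the TCP and whose axes are the flange's). Camera axes: x right, y up, looking along -z (the intrinsics and any distortion apply to the point x, -y, -z); pixel columns grow to the right and rows downward; lengths in mm; the calibration is good to about 2 mm. A picture is of the moment at which its call begins: read the wrist's pose just before it. There is no depth.
- finish_job(): hands the job in; it is judged then, once.
Trained networks look in a picture, given as the dict that the camera call returned (one of the last four; its "shot" number tells which), for a name from the list of things; names that differ only in an ending like _2 or _b are one class to them, and where a whole thing is asked for, a point or a joint stands for the part that bears it (a point fixed in the world has none). Each returns a list of dicts, best first, with "conf" (0 to 1); they miss things now and then, are a little off and sometimes report something else, mostly with a low value. They report only what shows in the picture. A call takes as long as a camera call. They do not tell look-alikes from the thing itself.
- viewer.spot_in(picture, name): "position" ([column, row] in pixels, amid what is visible of it).
- viewer.spot_point(picture, name): "position" ([column, row] in pixels: a listed point, or the origin of a listed thing).
The state is a dict: "t": time; "q": joint angles; "joint_velocities": joint speeds; "joint_torque": joint torques, N m; "tcp_pos": TCP position; "tcp_rot": TCP orientation; "ft_force": force on the tool from outside, world axes, zero at the start; "ft_torque": the same for the moment, N m; "grip_width": finger opening in mm; "gripper_force": force on a finger pad.
Only numpy, scipy, OpenCV 4.12 (cv2) and the standard library are available. Lean on these libraries where they do the work, as an engineer would, in place of code of your own. Each camera call takes 0.05 s, during which the arm holds its last target. There are 200 camera calls.

## Working session

There is one attempt and no reset: what is moved stays moved. The work goes in short steps, Python scripts to look and compute and a tool call to move; the robot and the scene stay as the last step left them, time stands still between calls to the robot, and variables do not carry over. Pictures are saved under pics/ and viewed, at most 14 in all, crops included, and the job is handed in when it is done.

Besides the shell and the picture viewer there is one more tool, called after "Call:" as name([rows], argument=value, ...), one row to a line, values as JSON. carry_out: Moves the arm, as the interface text tells. Its arguments: {"type":"object","properties":{"deltas":{"type":"array","items":{"type":"array"}},"hand":{"type":"number"}},"required":["deltas"]}

```bash
mkdir -p pics; cat > h.py <<'E'
import numpy as np, cv2
from scipy.spatial.transform import Rotation as R
from rig import robot, viewer, finish_job
def grab(name):
    s=robot.get_state(); p=viewer.grab_frame(name); 
    if name=='wrist':
        T=np.eye(4);T[:3,:3]=R.from_rotvec(s['tcp_rot']).as_matrix();T[:3,3]=s['tcp_pos'];p['T']=T@np.array(p['mount'])
    return p
def save(p,f,crop=None,sc=1):
    im=np.array(p['img'])[:,:,::-1]
    if crop: im=im[crop[1]:crop[3],crop[0]:crop[2]]
    cv2.imwrite('pics/'+f,cv2.resize(im,None,fx=sc,fy=sc,interpolation=cv2.INTER_CUBIC))
def ray(p,uv):
    K=np.array(p['K']);d=np.array([(uv[0]-K[0,2])/K[0,0],(uv[1]-K[1,2])/K[1,1]]);u=d.copy()
    for _ in range(20): u=d/(1+p['k1']*(u@u))
    T=np.array(p['T']);return T[:3,3],T[:3,:3]@np.array([u[0],-u[1],-1])
def onz(p,uv,z):
    o,d=ray(p,uv);return (o+d*(z-o[2])/d[2])[:2]
def proj(p,X):
    T=np.array(p['T']);c=np.linalg.inv(T)@np.append(X,1);u=np.array([c[0],-c[1]])/-c[2];u=u*(1+p['k1']*(u@u));K=np.array(p['K'])
    return np.array([K[0,0]*u[0]+K[0,2],K[1,1]*u[1]+K[1,2]])
def tri(ps,uvs):
    A=np.zeros((3,3));b=np.zeros(3)
    for p,uv in zip(ps,uvs):
        o,d=ray(p,uv);d=d/np.linalg.norm(d);M=np.eye(3)-np.outer(d,d);A+=M;b+=M@o
    return np.linalg.solve(A,b)
E
python3 - <<'E'
from h import *
np.set_printoptions(precision=1,suppress=True)
Z=dict(plate_a_mid=4,tray_tab=67,pin_left=70,pin_right=70,hook_left=160,hook_right=160,pockets_mid=30,hooks_mid=160,amber_bottle=0,dropper=0,white_pot=0,tray=0)
for c in ['top','side']:
    p=grab(c);save(p,c+'0.png')
    print(c,p['T'][:3,3])
    for n,z in Z.items():
        for r in viewer.spot_point(p,n)[:8]: print(n,round(r['conf'],2),np.array(r['position']),onz(p,r['position'],z))
E
```

```text
top [ 241.2   17.7 1634.6]
tray_tab 0.75 [220.2 248.1] [436.1 359.2]
tray_tab 0.71 [350.  233.1] [475.4 -79.6]
tray_tab 0.44 [220.5 219.4] [534.3 360.2]
pin_left 0.77 [296.6 239. ] [459.7 101.4]
pin_right 0.91 [401.9 232.4] [ 472.6 -255.1]
pin_right 0.36 [299.1 241.8] [450.   93.1]
pin_right 0.28 [252.4 216.4] [541.3 250.9]
hook_left 0.68 [288.3 183.8] [629.1 121.1]
hook_right 0.67 [393.7 189.2] [ 601.7 -221.7]
pockets_mid 0.85 [349.5 235.9] [471.2 -79.8]
pockets_mid 0.28 [430.9 225.7] [ 499.2 -364.7]
hooks_mid 0.6 [340.8 188.1] [610.  -49.7]
amber_bottle 0.57 [268.9 175.8] [703.1 202.4]
dropper 0.54 [395.2 187.5] [ 647.  -253.5]
dropper 0.39 [347.8 241.1] [457.2 -74.9]
white_pot 0.7 [451.2 251.7] [ 410. -436.]
tray 0.55 [346.5 238.7] [465.8 -70.6]
side [-147.3 1098.3  829.3]
tray_tab 0.59 [360.7 204.1] [471.3 -70.1]
tray_tab 0.58 [420.1 189.6] [ 349.2 -273.8]
pin_left 0.72 [335.1 227.4] [464.   99.8]
pin_left 0.48 [325.2 172.8] [ 692.1 -194.1]
pin_left 0.18 [352.6 152.2] [ 703.4 -414.9]
pin_right 0.67 [383.5 183. ] [ 475.2 -241.7]
hook_left 0.3 [254.9 237.2] [537.6 372.1]
hook_right 0.8 [353.3 153.7] [ 593.8 -225.5]
pockets_mid 0.73 [360.2 210.7] [480.9 -87.2]
pockets_mid 0.56 [322.  209.4] [592.2 -22.5]
hooks_mid 0.76 [324.8 170.9] [601.4 -52. ]
hooks_mid 0.72 [259.3 238.1] [525.6 368.9]
amber_bottle 0.66 [254.8 235.4] [708.3 190.9]
white_pot 0.74 [421.2 185.8] [ 401.6 -425.6]
tray 0.75 [364.4 224.1] [450.1 -63.8]
tray 0.53 [360.2 202.4] [ 533.2 -182.5]
```

View pics/top0.png

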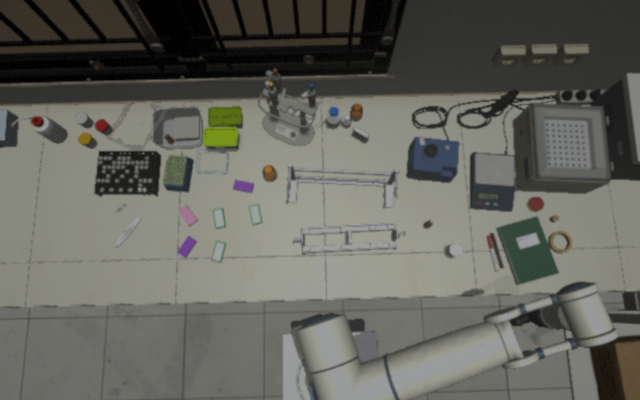

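View pics/side0.png

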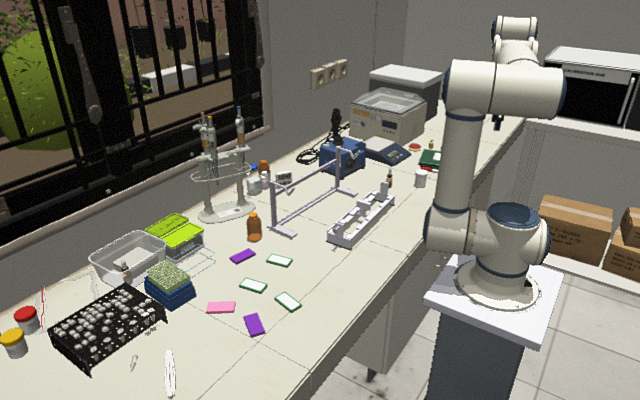

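Top picture: the plate candidates are white with a green border at (219,218), (255,214) and (218,252). The look-alikes are pink (188,215), purple (187,246) and purple (243,186), plus a clear frame at (212,162). I choose the three white plates. The tray is at (349,238) and the stand at (341,188). The side view agrees.

```bash
python3 - <<'E'
from h import *
np.set_printoptions(precision=3,suppress=True)
p=grab('top');save(p,'crop1.png',(170,140,310,270),5)
for n in ['plate_a_mid','plate_a_face']:
  for f in (viewer.spot_point,viewer.spot_in):
    for r in f(p,n): print(n,f.__name__,round(r['conf'],2),np.array(r['position']),onz(p,r['position'],8))
for uv in [(219,218),(255,214),(218,252),(212,162),(428,224)]: print(uv,onz(p,uv,8))
s=robot.get_state();print(s['tcp_pos'],R.from_rotvec(s['tcp_rot']).as_matrix())
w=grab('wrist');print(w['mount'],w['K'],w['k1'])
E
```

```text
plate_a_mid call 0.46 [218.5 214.7] [562.492 380.556]
plate_a_face call 0.26 [350.1 230.5] [493.406 -83.966]
(219, 218) [550.535 378.523]
(255, 214) [561.557 251.018]
(218, 252) [430.044 379.429]
(212, 162) [758.541 408.583]
(428, 224) [ 509.122 -360.102]
[ 205.087 -563.866  256.285] [[ 0.94   0.342 -0.   ]
 [ 0.342 -0.94   0.   ]
 [ 0.    -0.    -1.   ]]
[[   0.       0.955    0.298   77.343]
 [   1.      -0.       0.001    1.038]
 [   0.001    0.298   -0.955 -118.622]
 [   0.       0.       0.       1.   ]] [[336.106   0.    327.018]
 [  0.    336.106 199.352]
 [  0.      0.      1.   ]] -0.006394060082400017
```

View pics/crop1.png

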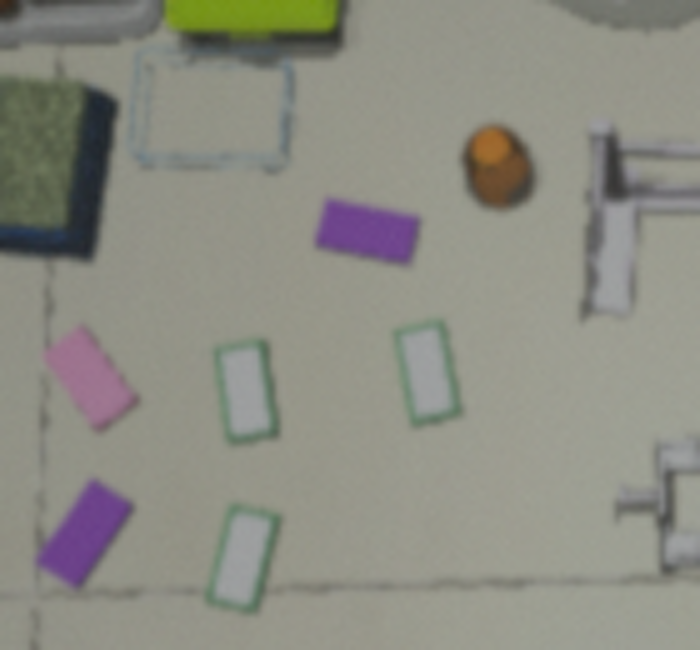

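The crop shows three plates with a green glass border and white coating, at crop (245,391), (428,372) and (244,558). The pink and purple ones are plain-coloured. I choose the three and move over them.

```bash
cat >> h.py <<'E'
def delta(xyz,yaw):
    "shift (m, tool axes) and rz to reach xyz (mm), tool x at yaw, tool down"
    s=robot.get_state();M=R.from_rotvec(s['tcp_rot']).as_matrix()
    T=np.array([[np.cos(yaw),np.sin(yaw),0],[np.sin(yaw),-np.cos(yaw),0],[0,0,-1]])
    print('delta',np.round(M.T@(np.array(xyz)-s['tcp_pos'])/1000,4),np.round(R.from_matrix(M.T@T).as_rotvec(),4))
E
python3 - <<'E'
from h import *
delta((500,300,256),0)
E
```

```text
delta [ 5.724e-01 -7.111e-01  3.000e-04] [-0.      0.      0.3488]
```

Call:
carry_out([
  [[0.572,-0.711,0],[0,0,0.349]],
  [[0.572,-0.711,0],[0,0,0.349]],
  [[0.572,-0.711,0],[0,0,0.349]],
  [[0.572,-0.711,0],[0,0,0.349]],
  [[0.572,-0.711,0],[0,0,0.349]],
  [[0.572,-0.711,0],[0,0,0.349]],
  [[0.572,-0.711,0],[0,0,0.349]],
  [[0.572,-0.711,0],[0,0,0.349]],
  [[0.572,-0.711,0],[0,0,0.349]],
  [[0.572,-0.711,0],[0,0,0.349]],
  [[0.572,-0.711,0],[0,0,0.349]],
  [[0.572,-0.711,0],[0,0,0.349]],
  [[0.572,-0.711,0],[0,0,0.349]],
  [[0.572,-0.711,0],[0,0,0.349]],
  [[0.572,-0.711,0],[0,0,0.349]],
  [[0.572,-0.711,0],[0,0,0.349]],
  [[0.572,-0.711,0],[0,0,0.349]],
  [[0.572,-0.711,0],[0,0,0.349]],
  [[0.572,-0.711,0],[0,0,0.349]],
  [[0.572,-0.711,0],[0,0,0.349]],
], hand=0)

```text
t: 4.1
tcp_pos: [499.7, 299.2, 256.7]
tcp_rot: [-3.141, 0.002, -0.001]
ft_force: [-0.2, 0.8, 0.5]
grip_width: 85.6
gripper_force: 0.0
```

```bash
cat >> h.py <<'E'
def plates(p,z=8.,dbg=None,tol=9):
    im=np.array(p['img']).astype(int);r,g,b=im[...,0],im[...,1],im[...,2]
    m=((g-np.maximum(r,b)>tol)).astype(np.uint8)
    m=cv2.morphologyEx(m,cv2.MORPH_CLOSE,np.ones((3,3),np.uint8))
    if dbg: cv2.imwrite('pics/'+dbg,m*255)
    out=[]
    for c in cv2.findContours(m,cv2.RETR_EXTERNAL,cv2.CHAIN_APPROX_NONE)[0]:
        if len(c)<40: continue
        w=np.array([onz(p,q,z) for q in c[:,0,:].astype(float)],np.float32)
        (cx,cy),(a,b_),_=rr=cv2.minAreaRect(w);B=cv2.boxPoints(rr)
        if not(50<max(a,b_)<90 and 25<min(a,b_)<52): continue
        e=max((B[1]-B[0],B[2]-B[1]),key=np.linalg.norm);y=np.arctan2(e[1],e[0]);y=(y+np.pi/2)%np.pi-np.pi/2
        out.append((round(cx,1),round(cy,1),round(float(y),3),round(max(a,b_),1),round(min(a,b_),1)))
    return out
E
python3 - <<'E'
from h import *
p=grab('wrist');save(p,'w1.png');print(plates(p))
for r in viewer.spot_point(p,'plate_a_mid'): print(r['conf'],r['position'],onz(p,r['position'],4))
E
```

```text
[(435.0, 380.1, -0.226, 72.9, 36.9), (553.1, 380.6, 0.164, 70.8, 37.1), (563.5, 252.1, 0.192, 70.7, 37.0)]
0.68 [260.5, 221.8] [433.62319837 377.71580011]
```

View pics/w1.png

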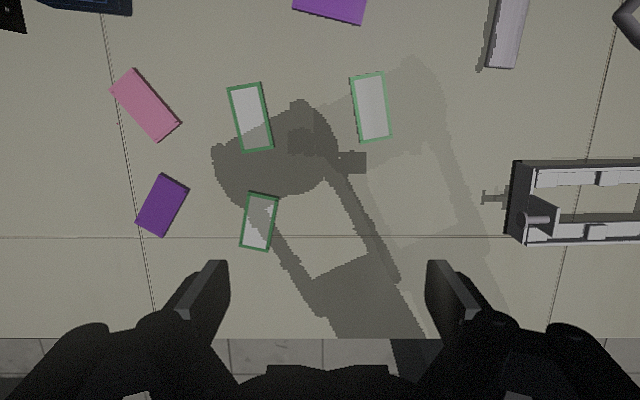

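The wrist picture shows the three plates at (250,117), (370,107) and (259,221), with the pink and purple look-alikes beside them and the tray at the right. My segmentation matches the plate size. I go to the plate at (259,221).

```bash
python3 - <<'E'
from h import *
delta((435,380,110),-0.226)
E
```

```text
delta [-0.0647 -0.0805  0.1465] [-0.0003 -0.0004  0.2253]
```

Call:
carry_out([
  [[-0.065,-0.08,0.05],[0,0,0.225]],
  [[-0.065,-0.08,0.1],[0,0,0.225]],
  [[-0.065,-0.08,0.146],[0,0,0.225]],
  [[-0.065,-0.08,0.146],[0,0,0.225]],
  [[-0.065,-0.08,0.146],[0,0,0.225]],
  [[-0.065,-0.08,0.146],[0,0,0.225]],
], hand=60)

```text
t: 4.95
tcp_pos: [436.6, 380.3, 114.2]
tcp_rot: [-3.118, 0.354, -0.007]
ft_force: [-0.5, 0.5, -0.2]
grip_width: 65.4
gripper_force: 0.0
```

```bash
python3 - <<'E'
from h import *
p=grab('wrist');save(p,'w2.png');P=plates(p);print(P,robot.get_state()['grip_width'])
for a in P:
  if abs(a[0]-435)<60 and abs(a[1]-380)<50: delta((a[0],a[1],30),a[2])
E
```

```text
[(434.4, 379.9, -0.225, 71.3, 37.0), (549.2, 380.0, 0.166, 62.4, 36.5)] 65.19986921388903
delta [-0.0023  0.0012  0.084 ] [-0.0043 -0.0037 -0.0013]
```

View pics/w2.png

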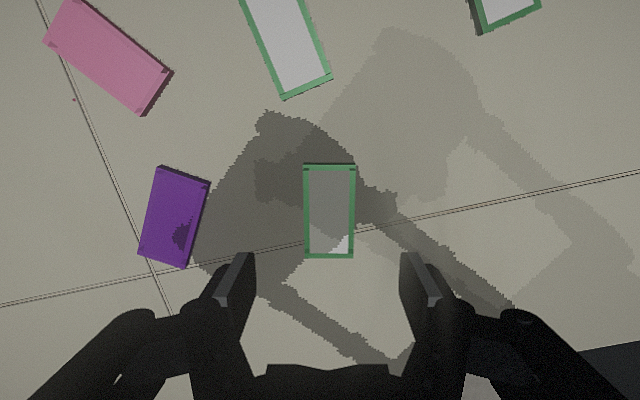

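Plate centred between the fingers at (329,211); the purple one is clear. I go down.

Call:
carry_out([
  [[0,0,0.03],[0,0,0]],
  [[0,0,0.06],[0,0,0]],
  [[0,0,0.078],[0,0,0]],
  [[0,0,0.078],[0,0,0]],
  [[0,0,0.078],[0,0,0]],
  [[0,0,0.078],[0,0,0]],
])

```text
t: 5.75
tcp_pos: [435.4, 380.4, 34.0]
tcp_rot: [-3.12, 0.353, -0.003]
ft_force: [0.2, 0.1, 0.6]
grip_width: 65.6
gripper_force: 0.0
```

Call:
carry_out([
  [[0,0,0],[0,0,0]],
  [[0,0,0],[0,0,0]],
  [[0,0,0.002],[0,0,0]],
  [[0,0,0.004],[0,0,0]],
  [[0,0,0.004],[0,0,0]],
], hand=118)

```text
t: 6.38
tcp_pos: [434.5, 379.7, 27.9]
tcp_rot: [3.121, -0.353, -0.001]
ft_force: [0.0, 0.2, 0.5]
grip_width: 46.1
gripper_force: 0.0
```

```bash
python3 - <<'E'
from h import *
p=grab('wrist');save(p,'w3.png',(200,150,460,300),3);print(plates(p,tol=6),robot.get_state()['tcp_pos'])
E
```

```text
[(435.0, 379.8, -0.229, 72.9, 36.9)] [434.49809946 379.72179361  27.99730556]
```

View pics/w3.png

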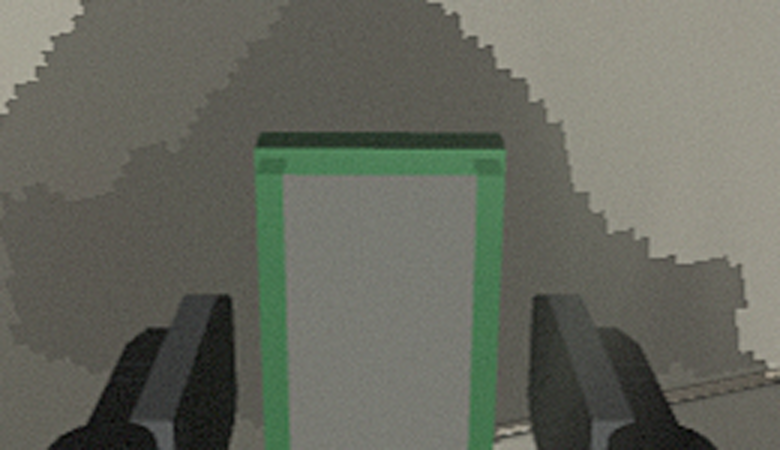

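The fingers straddle the plate symmetrically and the coating is clear. I go a little lower to feel for the bench.

Call:
carry_out([
  [[0,0,0.0015],[0,0,0]],
  [[0,0,0.0015],[0,0,0]],
  [[0,0,0.0015],[0,0,0]],
])

```text
t: 6.8
tcp_pos: [434.6, 379.8, 26.8]
tcp_rot: [-3.122, 0.353, -0.0]
ft_force: [0.0, 0.0, -0.4]
grip_width: 46.3
gripper_force: 0.0
```

Call:
carry_out([
  [[0,0,0.001],[0,0,0]],
  [[0,0,0.002],[0,0,0]],
  [[0,0,0.003],[0,0,0]],
  [[0,0,0.003],[0,0,0]],
  [[0,0,0.003],[0,0,0]],
])

```text
t: 7.42
tcp_pos: [434.6, 379.8, 23.8]
tcp_rot: [3.122, -0.353, -0.0]
ft_force: [0.2, 0.6, 0.0]
grip_width: 45.5
gripper_force: 0.0
```

Call:
carry_out([
  [[0,0,0.001],[0,0,0]],
  [[0,0,0.001],[0,0,0]],
  [[0,0,0.001],[0,0,0]],
])

```text
t: 7.8
tcp_pos: [434.6, 379.8, 22.8]
tcp_rot: [3.122, -0.353, -0.0]
ft_force: [0.1, 0.5, -0.2]
grip_width: 46.0
gripper_force: 0.0
```

Call:
carry_out([
  [[0,0,0],[0,0,0]],
  [[0,0,0],[0,0,0]],
  [[0,0,0],[0,0,0]],
  [[0,0,0],[0,0,0]],
], hand=160)

```text
t: 8.3
tcp_pos: [435.3, 380.2, 24.4]
tcp_rot: [-3.12, 0.353, -0.003]
ft_force: [-1.1, -0.9, 5.5]
grip_width: 34.2
gripper_force: 62.5
```

Held (34 mm, 62 N). I lift and carry it toward the tray.

Call:
carry_out([
  [[0,0,-0.03],[0,0,0]],
  [[0,0,-0.08],[0,0,0]],
  [[0,0,-0.14],[0,0,0]],
  [[0,0,-0.2],[0,0,0]],
  [[0.089,0.411,-0.2],[0,0,-0.26]],
  [[0.089,0.411,-0.2],[0,0,-0.26]],
  [[0.089,0.411,-0.2],[0,0,-0.26]],
  [[0.089,0.411,-0.2],[0,0,-0.26]],
  [[0.089,0.411,-0.2],[0,0,-0.26]],
  [[0.089,0.411,-0.2],[0,0,-0.26]],
  [[0.089,0.411,-0.2],[0,0,-0.26]],
  [[0.089,0.411,-0.2],[0,0,-0.26]],
  [[0.089,0.411,-0.2],[0,0,-0.26]],
  [[0.089,0.411,-0.2],[0,0,-0.26]],
  [[0.089,0.411,-0.2],[0,0,-0.26]],
  [[0.089,0.411,-0.2],[0,0,-0.26]],
])

```text
t: 10.3
tcp_pos: [429.7, -40.0, 222.8]
tcp_rot: [-3.141, -0.057, 0.0]
ft_force: [0.1, -0.2, -0.5]
grip_width: 34.0
gripper_force: 60.1
```

```bash
python3 - <<'E'
from h import *
np.set_printoptions(precision=1,suppress=True)
p=grab('wrist');save(p,'w4.png');print(robot.get_state()['tcp_pos'])
Z=dict(tray_tab=67,pin_left=70,pin_right=70,pockets_mid=30,tray=0,hook_left=160,hook_right=160,hooks_mid=160)
for n,z in Z.items():
    for r in viewer.spot_point(p,n)[:3]: print(n,round(r['conf'],2),np.array(r['position']),onz(p,r['position'],z))
E
```

```text
[429.7 -40.1 222.8]
tray_tab 0.71 [373.7 146.2] [468.3 -77.1]
pin_left 0.96 [159.2 143.3] [464.8  96.2]
pin_right 0.84 [589.2 151.1] [ 471.4 -252. ]
pockets_mid 0.93 [367.9 141.8] [466.9 -76.7]
tray 0.68 [369.5 144. ] [460.9 -82.2]
tray 0.64 [362.  136.4] [468.2 -74.1]
hook_right 0.17 [ 9.9 19.5] [536.8 118.3]
hooks_mid 0.68 [15.8 23.1] [535.3 115.7]
```

View pics/w4.png

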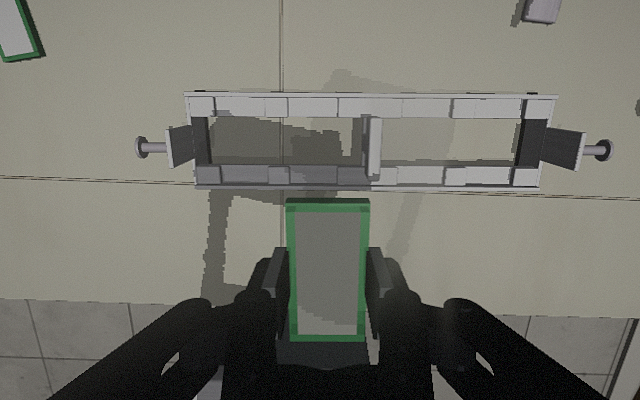

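The tray is seen whole: pins at (159,143) and (589,151), tab at (374,146), pockets empty. The plate is held by its long edges at (328,270) with the coating free.

```bash
python3 - <<'E'
from h import *
p=grab('wrist');s=robot.get_state();t=np.array(s['tcp_pos'])
for zz in (206.8,): 
  print([onz(p,q,zz)-t[:2] for q in [(290,210),(366,210),(290,338),(363,338)]])
im=np.array(p['img']).astype(int);m=im[...,1]-np.maximum(im[...,0],im[...,2])>15
for c in (310,330,350): print(c,[i for i in range(180,360) if m[i,c]])
for r in (220,330): j=np.where(m[r])[0];print(r,j.min(),j.max())
E
```

```text
[array([30.25926067, 16.20473969]), array([ 31.39395829, -15.9793375 ]), array([-35.11379153,  16.09084561]), array([-33.85580269, -19.09161348])]
310 [203, 204, 205, 206, 207, 208, 209, 210, 211, 335, 336, 337, 338, 339, 340, 341]
330 [203, 204, 205, 206, 207, 208, 209, 210, 211, 212, 335, 336, 337, 338, 339, 340, 341]
350 [203, 204, 205, 206, 207, 208, 209, 210, 211, 212, 335, 336, 337, 338, 339, 340, 341]
220 286 369
330 289 364
```

Call:
carry_out([
  [[0.04,-0.075,0],[0,0,0.017]],
  [[0.04,-0.075,0],[0,0,0.017]],
  [[0.04,-0.075,0.05],[0,0,0.017]],
  [[0.04,-0.075,0.1],[0,0,0.017]],
  [[0.04,-0.075,0.13],[0,0,0.017]],
  [[0.04,-0.075,0.15],[0,0,0.017]],
  [[0.04,-0.075,0.15],[0,0,0.017]],
  [[0.04,-0.075,0.15],[0,0,0.017]],
  [[0.04,-0.075,0.15],[0,0,0.017]],
])

```text
t: 11.92
tcp_pos: [467.8, 35.6, 74.3]
tcp_rot: [3.141, 0.028, 0.004]
ft_force: [-0.3, 0.2, -0.5]
grip_width: 34.1
gripper_force: 60.2
```

```bash
python3 - <<'E'
from h import *
p=grab('wrist');save(p,'w5.png',(180,130,520,350),2.3);print(robot.get_state()['tcp_pos'])
s=robot.get_state();t=np.array(s['tcp_pos'])
# predicted pocket corners at lip/block tops for tray pose
c=np.array([468,-77.3]);y=.019;Rm=np.array([[np.cos(y),-np.sin(y)],[np.sin(y),np.cos(y)]])
for x in(-22,22,-39,39):
  for yy in (92,136): print(x,yy,proj(p,np.append(c+Rm@[x,yy],38 if abs(x)<30 else 42)))
E
```

```text
[467.69018128  35.64759356  74.12397872]
-22 92 [365.53914122 295.17410287]
-22 136 [282.57940783 295.19928184]
22 92 [368.50774531 217.23237864]
22 136 [278.96227244 217.2868965 ]
-39 92 [365.28853818 327.10831364]
-39 136 [282.92200383 327.12302934]
39 92 [370.81322728 185.8655883 ]
39 136 [276.19614135 185.93496665]
```

View pics/w5.png

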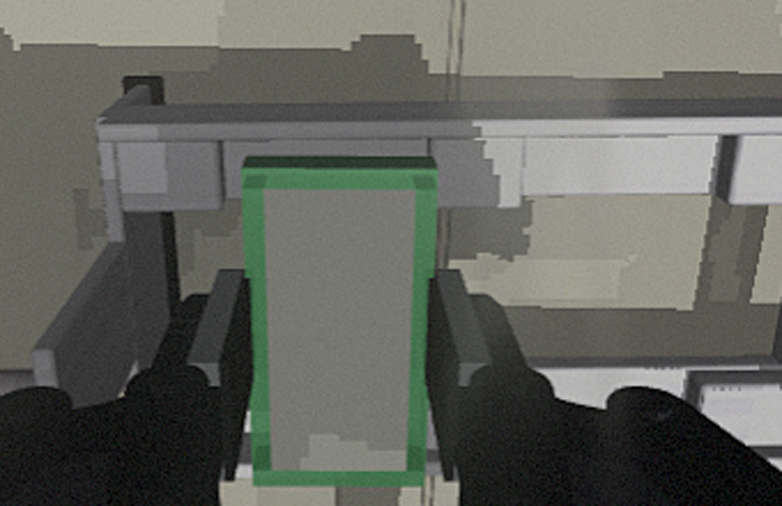

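The plate is at (327,260) over the pocket between block edges at columns 277 and 367. It needs about 1.5 mm of correction in x and y, then down.

Call:
carry_out([
  [[-0.0015,-0.0015,0],[0,0,0]],
  [[-0.0015,-0.0015,0.008],[0,0,0]],
  [[-0.0015,-0.0015,0.013],[0,0,0]],
  [[-0.0015,-0.0015,0.016],[0,0,0]],
  [[-0.0015,-0.0015,0.016],[0,0,0]],
  [[-0.0015,-0.0015,0.016],[0,0,0]],
])

```text
t: 12.72
tcp_pos: [466.6, 36.9, 59.1]
tcp_rot: [3.141, 0.028, 0.005]
ft_force: [-2.8, -2.2, 10.9]
grip_width: 34.3
gripper_force: 62.0
```

```bash
python3 - <<'E'
from h import *
p=grab('wrist');save(p,'w6.png',(180,130,520,350),2.3);print(robot.get_state()['tcp_pos'],robot.get_state()['ft_torque'])
E
```

```text
[466.565742    36.95545635  59.08212254] [0.24641431 0.39612645 0.1985414 ]
```

View pics/w6.png

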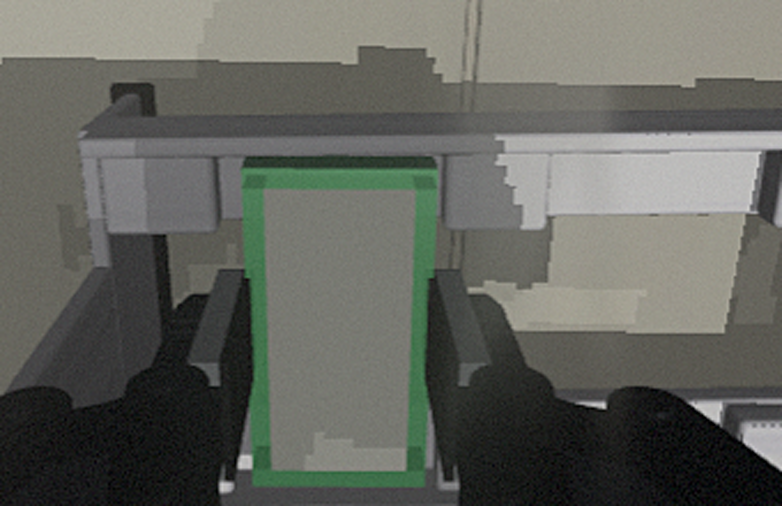

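```bash
python3 - <<'E'
from h import *
np.set_printoptions(precision=1,suppress=True)
p=grab('wrist');t=np.array(robot.get_state()['tcp_pos']);print(t)
f=lambda u,v:(u/2.3+180,v/2.3+130)
print('lip far inner top',[onz(p,f(u,154),42)-t[:2] for u in (150,480)])
print('block inner edge',[onz(p,f(u,v),38)-t[:2] for u,v in((160,233),(500,228))])
print('block edges y',onz(p,f(217,190),38)-t[:2],onz(p,f(443,190),38)-t[:2])
for z in (43,39): print('plate far/near',[onz(p,f(u,v),z)-t[:2] for u,v in((244,169),(437,169),(254,486),(424,486))])
for n,z in (('tray_tab',67),('pockets_mid',30),('pin_left',70),('pin_right',70)):
  for r in viewer.spot_point(p,n)[:2]: print(n,r['conf'],onz(p,r['position'],z))
E
```

```text
[466.6  37.   59.1]
lip far inner top [array([35.7, 34.7]), array([ 36.8, -25.9])]
block inner edge [array([18.3, 34.6]), array([ 20.6, -31.7])]
block edges y [27.5 23.2] [ 28.2 -20.2]
plate far/near [array([33.4, 17.3]), array([ 34. , -18.1]), array([-36.7,  16.5]), array([-36. , -19.3])]
plate far/near [array([32.1, 17.8]), array([ 32.8, -18.6]), array([-40.1,  17. ]), array([-39.4, -19.9])]
tray_tab 0.79 [465.5 -75.8]
pockets_mid 0.79 [466.2 -77.4]
pin_left 0.66 [461.   97.5]
```

Torque says the left knuckle rests on the end plate, about 45 mm out at z ≈ 81. I rise 2 mm, centre the plate (x −1.5, y +2), and release with a short drop between the blocks.

Call:
carry_out([
  [[0,0,-0.005],[0,0,0]],
  [[-0.0015,-0.002,-0.005],[0,0,0]],
  [[-0.0015,-0.002,-0.005],[0,0,0]],
  [[-0.0015,-0.002,-0.005],[0,0,0]],
])

```text
t: 13.52
tcp_pos: [463.6, 39.2, 61.2]
tcp_rot: [-3.141, -0.028, 0.001]
ft_force: [0.1, 0.5, 0.3]
grip_width: 34.1
gripper_force: 60.7
```

Call:
carry_out([
  [[0.0015,0,0.0005],[0,0,0]],
  [[0.0015,0,0.0005],[0,0,0]],
  [[0.0015,0,0.0005],[0,0,0]],
])

```text
t: 13.9
tcp_pos: [465.4, 39.1, 61.2]
tcp_rot: [-3.141, -0.028, 0.0]
ft_force: [-0.2, -0.5, -0.4]
grip_width: 33.8
gripper_force: 60.7
```

Call:
carry_out([
  [[0,0,0],[0,0,0]],
  [[0,0,0],[0,0,0]],
  [[0,0,0],[0,0,0]],
  [[0,0,-0.03],[0,0,0]],
  [[0,0,-0.08],[0,0,0]],
  [[0,0,-0.14],[0,0,0]],
  [[0,0,-0.14],[0,0,0]],
], hand=128)

```text
t: 14.78
tcp_pos: [467.5, 39.5, 207.4]
tcp_rot: [-3.141, -0.029, -0.016]
ft_force: [-0.4, -0.4, 0.1]
grip_width: 42.7
gripper_force: 0.0
```

```bash
python3 - <<'E'
from h import *
p=grab('wrist');save(p,'w7.png');print(robot.get_state()['tcp_pos'],plates(p,38))
E
```

```text
[466.49743137  39.47649427 204.05636572] [(464.8, 38.7, 0.011, 71.3, 37.0), (562.0, 231.2, 0.195, 64.1, 36.4)]
```

View pics/w7.png

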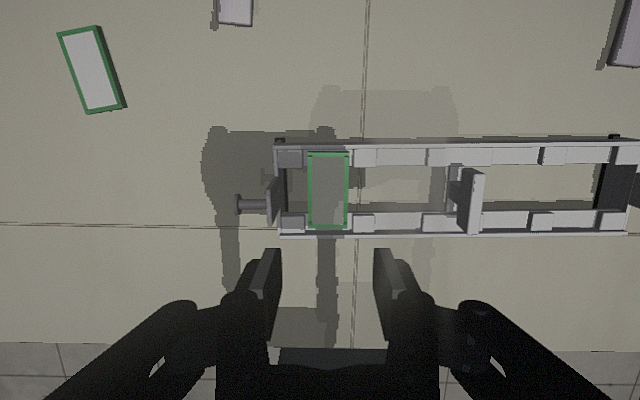

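The plate lies in the +114 pocket at (328,190), level and centred. The next plate shows at (90,70).

Call:
carry_out([
  [[0.093,-0.198,0.0],[0,0,-0.171]],
  [[0.093,-0.198,0.0],[0,0,-0.171]],
  [[0.093,-0.198,0.0],[0,0,-0.171]],
  [[0.093,-0.198,0.0],[0,0,-0.171]],
  [[0.093,-0.198,0.05],[0,0,-0.171]],
  [[0.093,-0.198,0.08],[0,0,-0.171]],
  [[0.093,-0.198,0.08],[0,0,-0.171]],
  [[0.093,-0.198,0.08],[0,0,-0.171]],
], hand=90)

```text
t: 15.82
tcp_pos: [555.0, 238.8, 121.9]
tcp_rot: [-3.127, -0.296, -0.0]
ft_force: [0.0, 0.1, 0.7]
grip_width: 55.0
gripper_force: 0.0
```

```bash
python3 - <<'E'
from h import *
p=grab('wrist');print(robot.get_state()['tcp_pos'],plates(p))
for a in plates(p):
  if a[1]<320: delta((a[0],a[1],26),a[2])
t=grab('top');print(plates(t,tol=12))
for r in viewer.spot_point(p,'hook_left')[:2]: print(r,onz(p,r['position'],160))
E
```

```text
[555.4498119  238.92442237 122.9201722 ] [(563.5, 252.0, 0.195, 71.1, 36.9), (553.2, 379.6, 0.167, 71.1, 40.0)]
delta [ 0.0101 -0.0113  0.0969] [-0.0005 -0.0022 -0.0063]
[(466.8, 38.5, -0.021, 70.7, 38.6), (551.7, 381.2, 0.212, 70.6, 37.8)]
```

Call:
carry_out([
  [[0.01,-0.0115,0.0],[0,0,-0.006]],
  [[0.01,-0.0115,0.03],[0,0,-0.006]],
  [[0.01,-0.0115,0.06],[0,0,-0.006]],
  [[0.01,-0.0115,0.08],[0,0,-0.006]],
  [[0.01,-0.0115,0.08],[0,0,-0.006]],
  [[0.01,-0.0115,0.08],[0,0,-0.006]],
])

```text
t: 16.73
tcp_pos: [563.3, 252.4, 42.7]
tcp_rot: [-3.126, -0.306, -0.003]
ft_force: [-0.5, 0.7, 0.3]
grip_width: 55.3
gripper_force: 0.0
```

```bash
python3 - <<'E'
from h import *
p=grab('wrist');P=plates(p);s=robot.get_state();print(s['tcp_pos'],s['tcp_rot'],P)
for a in P:
  if a[1]<320: delta((a[0],a[1],26),a[2])
E
```

```text
[563.52438646 252.35897255  43.12876341] [-3.12592612 -0.30538241 -0.00423585] [(563.9, 251.9, 0.191, 72.6, 36.8), (553.6, 378.9, 0.169, 72.3, 41.8)]
delta [0.0002 0.0005 0.0171] [-0.0005 -0.0028  0.0038]
```

Call:
carry_out([
  [[0,0,0.008],[0,0,0.003]],
  [[0,0,0.0155],[0,0,0.003]],
  [[0,0,0.0155],[0,0,0.003]],
  [[0,0,0.0155],[0,0,0.003]],
])

```text
t: 17.27
tcp_pos: [562.5, 251.9, 25.7]
tcp_rot: [3.127, 0.301, -0.0]
ft_force: [-1.1, 0.5, 0.5]
grip_width: 55.4
gripper_force: 0.0
```

Call:
carry_out([
  [[0,0,0],[0,0,0]],
  [[0,0,0],[0,0,0]],
  [[0,0,0],[0,0,0]],
  [[0,0,0],[0,0,0]],
  [[0,0,0],[0,0,0]],
], hand=160)

```text
t: 17.9
tcp_pos: [562.9, 252.1, 26.5]
tcp_rot: [-3.127, -0.301, -0.002]
ft_force: [-0.9, -0.1, 5.5]
grip_width: 33.7
gripper_force: 60.3
```

Call:
carry_out([
  [[0,0,-0.03],[0,0,0]],
  [[0,0,-0.08],[0,0,0]],
  [[0,0,-0.14],[0,0,0]],
  [[0,0,-0.195],[0,0,0]],
  [[-0.149,0.254,-0.195],[0,0,0.173]],
  [[-0.149,0.254,-0.195],[0,0,0.173]],
  [[-0.149,0.254,-0.195],[0,0,0.173]],
  [[-0.149,0.254,-0.195],[0,0,0.173]],
  [[-0.149,0.254,-0.195],[0,0,0.173]],
  [[-0.149,0.254,-0.195],[0,0,0.173]],
  [[-0.149,0.254,-0.195],[0,0,0.173]],
  [[-0.149,0.254,-0.16],[0,0,0.173]],
  [[-0.149,0.254,-0.11],[0,0,0.173]],
  [[-0.149,0.254,-0.07],[0,0,0.173]],
  [[-0.149,0.254,-0.05],[0,0,0.173]],
  [[-0.149,0.254,-0.05],[0,0,0.173]],
  [[-0.149,0.254,-0.05],[0,0,0.173]],
])

```text
t: 20.02
tcp_pos: [465.4, -25.1, 76.8]
tcp_rot: [-3.141, -0.032, -0.002]
ft_force: [0.5, 0.2, -0.2]
grip_width: 33.9
gripper_force: 59.9
```

```bash
python3 - <<'E'
from h import *
np.set_printoptions(precision=1,suppress=True)
p=grab('wrist');save(p,'w8.png',(150,110,530,390),2);s=robot.get_state();t=np.array(s['tcp_pos']);print(t,s['tcp_rot'])
print('seated',plates(p,38)); print('held',[(np.array(a[:2])-t[:2],a[2:]) for a in plates(p,t[2]-18.5)])
for n,z in (('tray_tab',67),('pockets_mid',30),('pin_left',70),('pin_right',70)):
  for r in viewer.spot_point(p,n)[:2]: print(n,r['conf'],onz(p,r['position'],z))
E
```

```text
[465.6 -25.3  77.2] [3.1 0.  0. ]
seated [(455.6, -25.9, 0.021, 83.1, 42.2), (466.7, 38.0, 0.008, 69.5, 38.4)]
held [(array([ 1.5, -0.3]), (0.021, 72.2, 36.6)), (array([11.2, 55.1]), (0.008, 60.3, 33.4))]
pockets_mid 0.77 [468.5 -75.5]
pockets_mid 0.22 [463.2  38.8]
pin_left 0.93 [462.1  98.7]
```

View pics/w8.png

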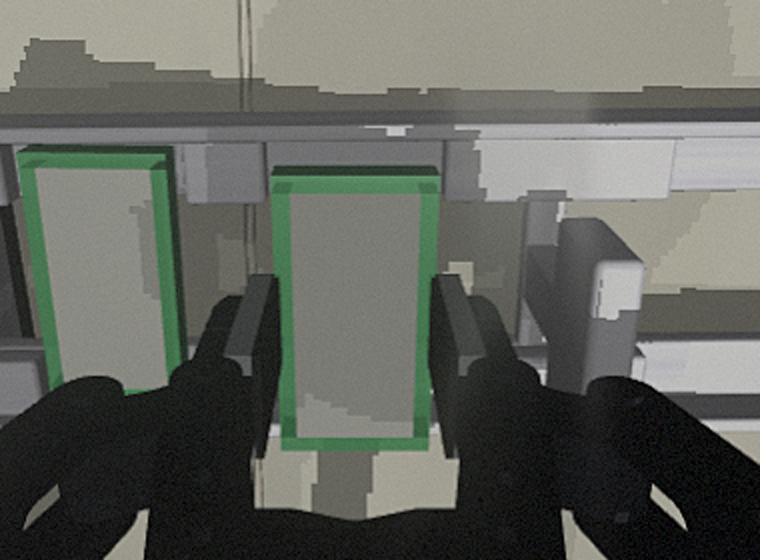

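The held plate is at (328,264) with the pocket's block edges at columns 282 and 371. The seated plate is at left and the tab clear at right.

```bash
python3 - <<'E'
from h import *
np.set_printoptions(precision=1,suppress=True)
p=grab('wrist');t=np.array(robot.get_state()['tcp_pos']);print(t)
f=lambda u,v:(u/2+150,v/2+110)
print('lip',[onz(p,f(u,v),42)-t[:2] for u,v in((200,141),(600,138))])
print('block inner',[onz(p,f(u,v),38)-t[:2] for u,v in((220,203),(600,199))])
print('y',onz(p,f(265,172),38)-t[:2],onz(p,f(443,172),38)-t[:2])
z=t[2]-18.5
print('plate',[onz(p,f(u,v),z)-t[:2] for u,v in((273,178),(440,178),(282,450),(429,450))])
E
```

```text
[465.1 -25.9  76.6]
lip [array([38.4, 36.5]), array([ 41. , -57.5])]
block inner [array([21.6, 33.3]), array([ 24.5, -61. ])]
y [29.9 21.9] [ 30.8 -21.6]
plate [array([34.7, 17.6]), array([ 35.4, -18.2]), array([-35.1,  16.5]), array([-34.4, -19.5])]
```

Call:
carry_out([
  [[0,-0.001,0.006],[0,0,0]],
  [[0,-0.001,0.012],[0,0,0]],
  [[0,-0.001,0.0155],[0,0,0]],
  [[0,-0.001,0.0155],[0,0,0]],
  [[0,-0.001,0.0155],[0,0,0]],
])

```text
t: 20.95
tcp_pos: [464.7, -24.8, 60.4]
tcp_rot: [-3.141, -0.029, -0.0]
ft_force: [0.2, -0.3, -0.2]
grip_width: 33.5
gripper_force: 59.9
```

Call:
carry_out([
  [[0,0,0],[0,0,0]],
  [[0,0,0],[0,0,0]],
  [[0,0,0],[0,0,0]],
  [[0,0,-0.03],[0,0,0]],
  [[0,0,-0.08],[0,0,0]],
  [[0,0,-0.14],[0,0,0]],
  [[0,0,-0.14],[0,0,0]],
  [[0,0,-0.14],[0,0,0]],
], hand=128)

```text
t: 21.95
tcp_pos: [464.7, -24.8, 200.0]
tcp_rot: [3.141, 0.029, 0.0]
ft_force: [-0.2, -0.1, 0.1]
grip_width: 42.3
gripper_force: 0.0
```

```bash
python3 - <<'E'
from h import *
p=grab('wrist');s=robot.get_state();print(s['tcp_pos'],s['tcp_rot'],plates(p,38))
print(plates(grab('top'),tol=12))
delta((545,370,205),.165)
E
```

```text
[464.24640695 -24.76897124 198.90874643] [-3.14120457e+00 -2.95840334e-02  3.04639670e-03] [(465.9, -25.3, 0.014, 70.8, 36.9), (464.6, 38.8, 0.005, 71.2, 37.3)]
[(551.1, 379.7, 0.146, 71.5, 38.0)]
delta [ 0.0884 -0.3932 -0.0067] [-0.0007  0.0029 -0.1462]
```

Call:
carry_out([
  [[0.088,-0.393,-0.01],[0,0,-0.146]],
  [[0.088,-0.393,-0.01],[0,0,-0.146]],
  [[0.088,-0.393,-0.01],[0,0,-0.146]],
  [[0.088,-0.393,-0.01],[0,0,-0.146]],
  [[0.088,-0.393,-0.01],[0,0,-0.146]],
  [[0.088,-0.393,-0.01],[0,0,-0.146]],
  [[0.088,-0.393,-0.01],[0,0,-0.146]],
  [[0.088,-0.393,0.04],[0,0,-0.146]],
  [[0.088,-0.393,0.08],[0,0,-0.146]],
  [[0.088,-0.393,0.08],[0,0,-0.146]],
  [[0.088,-0.393,0.08],[0,0,-0.146]],
  [[0.088,-0.393,0.08],[0,0,-0.146]],
], hand=90)

```text
t: 23.55
tcp_pos: [546.3, 370.2, 123.2]
tcp_rot: [-3.129, -0.258, -0.006]
ft_force: [-0.2, -0.5, 0.8]
grip_width: 55.2
gripper_force: 0.0
```

```bash
python3 - <<'E'
from h import *
p=grab('wrist');P=plates(p);s=robot.get_state();print(s['tcp_pos'],s['tcp_rot'],P)
for a in P: delta((a[0],a[1],26.5),a[2])
E
```

```text
[546.22479821 370.18965238 123.10823487] [-3.1290979  -0.25811134 -0.00586412] [(553.6, 380.6, 0.167, 70.9, 36.9)]
delta [ 0.0086 -0.0089  0.0967] [-0.0015 -0.0039 -0.0024]
```

Call:
carry_out([
  [[0.009,-0.009,0.0],[0,0,-0.002]],
  [[0.009,-0.009,0.03],[0,0,-0.002]],
  [[0.009,-0.009,0.06],[0,0,-0.002]],
  [[0.009,-0.009,0.078],[0,0,-0.002]],
  [[0.009,-0.009,0.078],[0,0,-0.002]],
  [[0.009,-0.009,0.078],[0,0,-0.002]],
  [[0.009,-0.009,0.078],[0,0,-0.002]],
])

```text
t: 24.48
tcp_pos: [553.5, 380.6, 44.3]
tcp_rot: [-3.129, -0.262, -0.004]
ft_force: [0.3, 0.6, 0.8]
grip_width: 54.9
gripper_force: 0.0
```

```bash
python3 - <<'E'
from h import *
p=grab('wrist');P=plates(p);s=robot.get_state();print(s['tcp_pos'],s['tcp_rot'],P)
for a in P: delta((a[0],a[1],26.5),a[2])
E
```

```text
[553.36516432 380.53838691  44.02224679] [-3.12946644 -0.26155669 -0.00360596] [(553.5, 380.6, 0.166, 72.7, 36.8)]
delta [ 0.0001 -0.      0.0175] [-0.001  -0.0024  0.0008]
```

Call:
carry_out([
  [[0,0,0.008],[0,0,0]],
  [[0,0,0.0165],[0,0,0]],
  [[0,0,0.0165],[0,0,0]],
  [[0,0,0.0165],[0,0,0]],
])

```text
t: 25.02
tcp_pos: [552.6, 380.1, 25.5]
tcp_rot: [3.13, 0.262, -0.001]
ft_force: [0.2, 0.1, -0.4]
grip_width: 55.2
gripper_force: 0.0
```

Call:
carry_out([
  [[0,0,0],[0,0,0]],
  [[0,0,0],[0,0,0]],
  [[0,0,0],[0,0,0]],
  [[0,0,0],[0,0,0]],
  [[0,0,0],[0,0,0]],
], hand=160)

```text
t: 25.65
tcp_pos: [553.0, 380.3, 26.6]
tcp_rot: [-3.13, -0.262, -0.002]
ft_force: [-0.5, 0.1, 4.8]
grip_width: 33.6
gripper_force: 60.2
```

Call:
carry_out([
  [[0,0,-0.03],[0,0,0]],
  [[0,0,-0.08],[0,0,0]],
  [[0,0,-0.14],[0,0,0]],
  [[0,0,-0.195],[0,0,0]],
  [[-0.177,0.548,-0.195],[0,0,0.145]],
  [[-0.177,0.548,-0.195],[0,0,0.145]],
  [[-0.177,0.548,-0.195],[0,0,0.145]],
  [[-0.177,0.548,-0.195],[0,0,0.145]],
  [[-0.177,0.548,-0.195],[0,0,0.145]],
  [[-0.177,0.548,-0.195],[0,0,0.145]],
  [[-0.177,0.548,-0.195],[0,0,0.145]],
  [[-0.177,0.548,-0.195],[0,0,0.145]],
  [[-0.177,0.548,-0.195],[0,0,0.145]],
  [[-0.177,0.548,-0.195],[0,0,0.145]],
  [[-0.177,0.548,-0.195],[0,0,0.145]],
  [[-0.177,0.548,-0.195],[0,0,0.145]],
  [[-0.177,0.548,-0.195],[0,0,0.145]],
  [[-0.177,0.548,-0.195],[0,0,0.145]],
])

```text
t: 27.9
tcp_pos: [469.4, -188.6, 220.9]
tcp_rot: [-3.141, -0.037, -0.0]
ft_force: [0.3, -0.6, -0.5]
grip_width: 33.5
gripper_force: 59.9
```

Call:
carry_out([
  [[0,0,0.05],[0,0,0]],
  [[0,0,0.1],[0,0,0]],
  [[0,0,0.13],[0,0,0]],
  [[0,0,0.144],[0,0,0]],
  [[0,0,0.144],[0,0,0]],
  [[0,0,0.144],[0,0,0]],
])

```text
t: 28.65
tcp_pos: [470.1, -190.0, 78.7]
tcp_rot: [3.14, 0.035, 0.004]
ft_force: [-0.0, -0.7, 0.3]
grip_width: 33.8
gripper_force: 59.9
```

```bash
python3 - <<'E'
from h import *
np.set_printoptions(precision=1,suppress=True)
p=grab('wrist');save(p,'w9.png',(150,110,530,390),2);s=robot.get_state();t=np.array(s['tcp_pos']);print(t,s['tcp_rot'])
print('held',[(np.array(a[:2])-t[:2],a[2:]) for a in plates(p,t[2]-18.5)])
for n,z in (('tray_tab',67),('pockets_mid',30),('pin_left',70),('pin_right',70)):
  for r in viewer.spot_point(p,n)[:2]: print(n,r['conf'],onz(p,r['position'],z))
E
```

```text
[ 470.1 -190.1   78.8] [3.1 0.  0. ]
held [(array([ 1. , -0.4]), (0.021, 72.4, 36.7))]
tray_tab 0.96 [466.1 -73.2]
pockets_mid 0.57 [465.5 -76. ]
pin_left 0.53 [ 472.9 -249.4]
pin_right 0.55 [ 471.9 -250.6]
```

View pics/w9.png

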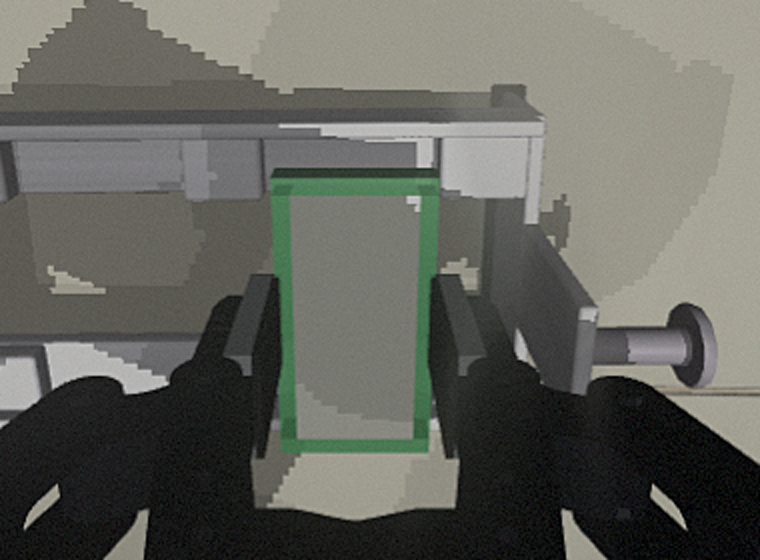

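The held plate is at (328,265) over the −114 pocket with edges at columns 282 and 369. It needs about 1.5 mm, then down.

Call:
carry_out([
  [[0.0015,-0.0013,0.0],[0,0,0]],
  [[0.0015,-0.0013,0.01],[0,0,0]],
  [[0.0015,-0.0013,0.0165],[0,0,0]],
  [[0.0015,-0.0013,0.0165],[0,0,0]],
  [[0.0015,-0.0013,0.0165],[0,0,0]],
])

```text
t: 29.52
tcp_pos: [470.4, -188.2, 59.7]
tcp_rot: [-3.141, -0.034, 0.001]
ft_force: [0.2, 0.7, -0.0]
grip_width: 33.6
gripper_force: 60.5
```

Call:
carry_out([
  [[0,0,0],[0,0,0]],
  [[0,0,0],[0,0,0]],
  [[0,0,0],[0,0,0]],
  [[0,0,-0.03],[0,0,0]],
  [[0,0,-0.08],[0,0,0]],
  [[-0.03,-0.11,-0.16],[0,0,0]],
  [[-0.03,-0.11,-0.16],[0,0,0]],
  [[-0.03,-0.11,-0.16],[0,0,0]],
  [[-0.03,-0.11,-0.16],[0,0,0]],
  [[-0.03,-0.11,-0.16],[0,0,0]],
], hand=128)

```text
t: 30.78
tcp_pos: [438.0, -79.9, 218.5]
tcp_rot: [-3.141, -0.033, 0.004]
ft_force: [0.6, 0.4, -0.5]
grip_width: 42.4
gripper_force: 0.0
```

```bash
python3 - <<'E'
from h import *
np.set_printoptions(precision=1,suppress=True)
p=grab('wrist');save(p,'w10.png');s=robot.get_state();t=np.array(s['tcp_pos']);print(t,s['tcp_rot'],plates(p,38))
for n,z in (('tray_tab',67),('pockets_mid',30),('pin_left',70),('pin_right',70),('hook_left',160),('hook_right',160)):
  for r in viewer.spot_point(p,n)[:2]: print(n,r['conf'],r['position'],onz(p,r['position'],z))
E
```

```text
[437.9 -80.  218.4] [-3.1 -0.   0. ] [(465.4, -26.0, 0.018, 69.9, 37.0), (464.6, 37.3, 0.006, 70.8, 38.4), (470.7, -188.8, 0.022, 69.6, 36.5)]
tray_tab 0.83 [319.4, 159.4] [464.7 -73.5]
pin_left 0.83 [106.2, 157.2] [463.5  97.8]
pin_right 0.93 [539.9, 153.7] [ 473.7 -249.9]
pin_right 0.56 [321.0, 159.7] [465.  -74.9]
```

View pics/w10.png

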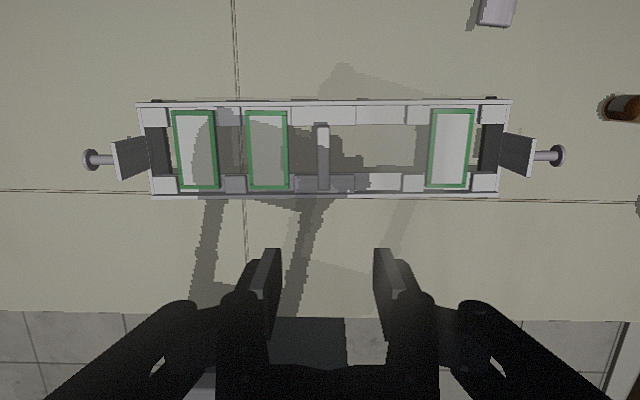

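All three plates lie in their pockets, at (194,150), (267,150) and (450,148). The tab is at (322,157) and the pins at (95,158) and (552,155). Next I measure the stand.

Call:
carry_out([
  [[0,0,-0.06],[0,0,0]],
  [[0,0,-0.11],[0,0,0]],
  [[0.06,-0.03,-0.11],[0,0,0.02]],
  [[0.1,-0.03,-0.11],[0,0,0.02]],
  [[0.1,-0.03,-0.11],[0,0,0.02]],
  [[0.1,-0.03,-0.11],[0,0,0.02]],
  [[0.1,-0.03,-0.11],[0,0,0.02]],
], hand=110)

```text
t: 32.0
tcp_pos: [536.8, -47.1, 331.3]
tcp_rot: [3.141, 0.002, 0.002]
ft_force: [-0.1, -0.7, 1.0]
grip_width: 48.7
gripper_force: 0.0
```

```bash
python3 - <<'E'
from h import *
np.set_printoptions(precision=1,suppress=True)
p=grab('wrist');save(p,'w11.png');s=robot.get_state();t=np.array(s['tcp_pos']);print(t,s['tcp_rot'],plates(p,38))
for n,z in (('hook_left',160),('hook_right',160),('hooks_mid',160),('stand',0),('tray_tab',67),('pin_left',70),('pin_right',70)):
  for r in viewer.spot_point(p,n)[:2]: print(n,r['conf'],r['position'],onz(p,r['position'],z))
E
```

```text
[536.8 -47.1 331.5] [3.1 0.  0. ] [(465.1, 37.9, 0.009, 72.1, 37.5), (466.6, -26.3, 0.011, 72.0, 37.0), (470.7, -188.6, 0.033, 71.2, 37.3)]
hook_left 0.9 [122.5, 82.4] [624.  119.9]
hook_left 0.2 [346.9, 202.4] [521.2 -65.6]
hook_right 0.63 [543.2, 115.5] [ 598.2 -229.2]
hook_right 0.2 [494.9, 216.6] [ 507.7 -201.9]
stand 0.34 [492.9, 217.9] [ 447.  -284.5]
stand 0.34 [312.0, 214.8] [451.3 -26.2]
tray_tab 0.61 [350.5, 223.3] [464.6 -76.2]
pin_left 0.95 [209.8, 226.0] [461.9  94.9]
pin_right 0.74 [495.6, 218.0] [ 472.9 -251. ]
pin_right 0.21 [347.5, 211.9] [480.4 -72.1]
```

View pics/w11.png

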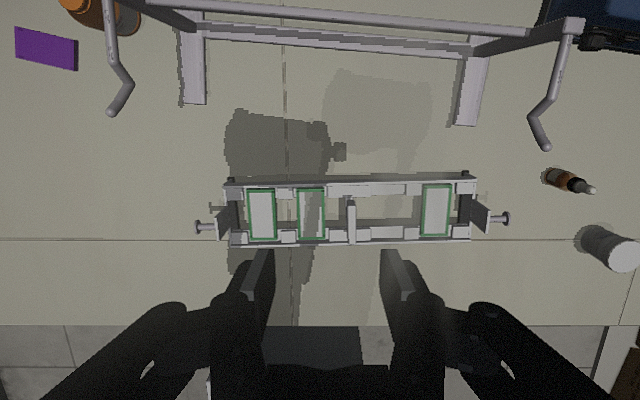

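Hooks seen: left V bottom at about (131,84) and tip at (111,113). Right V bottom at about (531,118) and tip at (545,147). The dropper and pot are at the right, clear of the tray's path.

```bash
python3 - <<'E'
from h import *
np.set_printoptions(precision=1,suppress=True)
p=grab('wrist')
for n,(b,tp,bk) in dict(L=((131,84),(111,113),(110,60)),R=((531,118),(545,147),(553,97))).items():
  print(n,'bottom',onz(p,b,153),'tip',onz(p,tp,178),'back corner',onz(p,bk,167))
T=grab('top');S=grab('side')
for n in ('hook_left','hook_right'):
  a=viewer.spot_point(T,n)[0]['position'];print(n,onz(T,a,160),[ (r['conf'],onz(S,r['position'],160)) for r in viewer.spot_point(S,n)[:2]])
delta((467,-75.5,150),.027)
E
```

```text
L bottom [623.2 116.9] tip [600.9 122.5] back corner [640.6 122.6]
R bottom [ 596.1 -222.5] tip [ 574.9 -223.2] back corner [ 613.6 -229.1]
hook_left [631.6 114.8] [(0.74, array([613.9, 120.1]))]
hook_right [ 601. -225.] [(0.83, array([ 602.2, -245.5])), (0.47, array([368.2, 210.6]))]
delta [-0.1  0.   0.2] [ 0.  0. -0.]
```

Call:
carry_out([
  [[-0.035,0.014,0],[0,0,-0.026]],
  [[-0.07,0.0285,0],[0,0,-0.026]],
  [[-0.07,0.0285,0.05],[0,0,-0.026]],
  [[-0.07,0.0285,0.1],[0,0,-0.026]],
  [[-0.07,0.0285,0.16],[0,0,-0.026]],
  [[-0.07,0.0285,0.2],[0,0,-0.026]],
  [[-0.07,0.0285,0.2],[0,0,-0.026]],
  [[-0.07,0.0285,0.2],[0,0,-0.026]],
  [[-0.07,0.0285,0.2],[0,0,-0.026]],
], hand=135)

```text
t: 33.88
tcp_pos: [468.9, -75.7, 133.2]
tcp_rot: [3.14, 0.044, 0.007]
ft_force: [-0.2, -0.3, 0.9]
grip_width: 40.1
gripper_force: 0.0
```

```bash
python3 - <<'E'
from h import *
np.set_printoptions(precision=1,suppress=True)
p=grab('wrist');s=robot.get_state();t=np.array(s['tcp_pos']);print(t,s['tcp_rot'],plates(p,38))
for n,z in (('tray_tab',67),('pockets_mid',30),('pin_left',70),('pin_right',70)):
  for r in viewer.spot_point(p,n)[:2]: print(n,r['conf'],r['position'],onz(p,r['position'],z))
# tab top outline: bright/edge profile along row through tab top centre
g=cv2.cvtColor(np.array(p['img']),cv2.COLOR_RGB2GRAY).astype(int)
u=proj(p,(467,-75.5,80));print('tab top px',u,proj(p,(467,-70.5,80)),proj(p,(467,-80.5,80)),proj(p,(492,-75.5,80)))
r=int(u[1]);c=int(u[0]);print(g[r-8:r+9:4,c-35:c+36].mean(0).astype(int).tolist())
print(g[r-60:r+60,c-3:c+4].mean(1).astype(int).tolist())
E
```

```text
[468.7 -75.7 132.8] [3.1 0.  0. ] [(466.3, -26.1, 0.018, 71.5, 37.0), (471.1, -187.5, 0.019, 72.0, 39.6), (464.9, 36.8, 0.012, 72.1, 39.4)]
pin_left 0.69 [32.3, 236.4] [462.2  97.4]
pin_right 0.74 [625.3, 232.9] [ 474.2 -251.7]
pin_right 0.41 [488.0, 214.3] [ 483.5 -168.6]
tab top px [325.4 243.8] [316.5 243.6] [334.4 244.1] [326.7 201.2]
[87, 92, 89, 88, 89, 88, 88, 88, 91, 90, 89, 90, 90, 91, 93, 95, 93, 94, 93, 93, 94, 94, 94, 93, 95, 94, 94, 96, 87, 81, 89, 98, 104, 103, 105, 105, 104, 104, 103, 103, 104, 105, 106, 103, 98, 91, 80, 84, 97, 96, 94, 93, 94, 94, 97, 93, 93, 93, 95, 94, 94, 94, 96, 95, 94, 94, 93, 94, 103, 110, 110]
[104, 104, 92, 96, 109, 110, 108, 66, 71, 71, 72, 69, 74, 73, 70, 70, 71, 71, 83, 101, 102, 104, 107, 106, 105, 106, 107, 105, 106, 105, 105, 106, 105, 105, 105, 107, 104, 105, 105, 106, 106, 104, 105, 105, 105, 106, 104, 105, 105, 106, 104, 105, 105, 103, 105, 105, 104, 104, 105, 103, 104, 104, 105, 106, 103, 104, 105, 104, 104, 105, 104, 104, 105, 105, 102, 104, 104, 104, 105, 105, 105, 104, 103, 105, 105, 103, 105, 102, 105, 118, 115, 117, 118, 120, 118, 117, 118, 119, 114, 104, 156, 157, 154, 155, 152, 153, 155, 153, 154, 153, 153, 153, 152, 153, 153, 153, 153, 152, 153, 154]
```

Call:
carry_out([
  [[0,0.001,0.02],[0,0,0]],
  [[0,0.001,0.04],[0,0,0]],
  [[0,0.001,0.054],[0,0,0]],
  [[0,0.001,0.054],[0,0,0]],
  [[0,0.001,0.054],[0,0,0]],
  [[0,0.001,0.054],[0,0,0]],
])

```text
t: 34.88
tcp_pos: [468.1, -76.6, 77.2]
tcp_rot: [3.141, 0.044, 0.003]
ft_force: [0.4, 0.2, -0.2]
grip_width: 40.2
gripper_force: 0.0
```

Call:
carry_out([
  [[0,0,0],[0,0,0]],
  [[0,0,0],[0,0,0]],
  [[0,0,0],[0,0,0]],
  [[0,0,0],[0,0,0]],
  [[0,0,0],[0,0,0]],
  [[0,0,0],[0,0,0]],
], hand=255)

```text
t: 35.62
tcp_pos: [467.9, -76.3, 76.9]
tcp_rot: [-3.141, -0.044, -0.002]
ft_force: [-0.4, 2.1, 5.6]
grip_width: 8.8
gripper_force: 59.7
```

Tab held (8.8 mm, 60 N). I lift gently.

Call:
carry_out([
  [[0,0,-0.003],[0,0,0]],
  [[0,0,-0.008],[0,0,0]],
  [[0,0,-0.015],[0,0,0]],
  [[0,0,-0.025],[0,0,0]],
  [[0,0,-0.035],[0,0,0]],
  [[0,0,-0.045],[0,0,0]],
  [[0,0,-0.055],[0,0,0]],
  [[0,0,-0.062],[0,0,0]],
  [[0,0,-0.065],[0,0,0]],
  [[0,0,-0.065],[0,0,0]],
  [[0,0,-0.065],[0,0,0]],
])

```text
t: 37.0
tcp_pos: [467.4, -76.4, 140.8]
tcp_rot: [-3.141, -0.044, 0.001]
ft_force: [-0.3, -0.8, -6.1]
grip_width: 9.0
gripper_force: 58.4
```

```bash
python3 - <<'E'
from h import *
np.set_printoptions(precision=2,suppress=True)
p=grab('wrist');save(p,'w12.png');s=robot.get_state();t=np.array(s['tcp_pos']);print(t,s['tcp_rot'],s['ft_force'],s['ft_torque'])
print(plates(p,38+65))
for n in ('pin_left','pin_right'):
  for r in viewer.spot_point(p,n)[:2]: print(n,r['conf'],r['position'],onz(p,r['position'],135),onz(p,r['position'],135)-t[:2])
S=grab('side')
for n in ('pin_left','pin_right'):
  for r in viewer.spot_point(S,n)[:2]: print('side',n,r['conf'],r['position'],onz(S,r['position'],135))
E
```

```text
[467.37 -76.42 140.76] [-3.14 -0.04  0.  ] [-0.58 -0.17 -5.67] [-0.05 -0.05 -0.  ]
[(471.2, -186.7, 0.026, 71.6, 40.7), (466.9, -27.1, 0.016, 71.1, 37.5), (465.3, 35.2, 0.007, 72.4, 40.8)]
side pin_left 0.61 [336.4, 210.2] [457.61 104.98]
side pin_right 0.63 [388.0, 168.4] [ 458.98 -233.99]
```

Call:
carry_out([
  [[0,0,-0.004],[0,0,0]],
  [[0,0,-0.012],[0,0,0]],
  [[0,0,-0.024],[0,0,0]],
  [[0,0,-0.038],[0,0,0]],
  [[0,0,-0.052],[0,0,0]],
  [[0,0,-0.064],[0,0,0]],
  [[0,0,-0.072],[0,0,0]],
  [[0,0,-0.075],[0,0,0]],
  [[0,0,-0.075],[0,0,0]],
])

```text
t: 38.42
tcp_pos: [467.6, -76.4, 216.1]
tcp_rot: [-3.141, -0.044, 0.0]
ft_force: [0.3, 0.1, -6.5]
grip_width: 9.0
gripper_force: 58.4
```

Call:
carry_out([
  [[0.004,0,0],[0,0,0.003]],
  [[0.012,-0.002,0],[0,0,0.009]],
  [[0.024,-0.003,0],[0,0,0.018]],
  [[0.038,-0.005,0],[0,0,0.028]],
  [[0.052,-0.007,0],[0,0,0.038]],
  [[0.066,-0.009,0],[0,0,0.048]],
  [[0.08,-0.011,0],[0,0,0.058]],
  [[0.094,-0.013,0],[0,0,0.069]],
  [[0.108,-0.015,0],[0,0,0.079]],
  [[0.121,-0.017,0],[0,0,0.089]],
  [[0.132,-0.018,0],[0,0,0.098]],
  [[0.14,-0.019,0],[0,0,0.103]],
  [[0.1435,-0.0195,0],[0,0,0.105]],
  [[0.1435,-0.0195,0],[0,0,0.105]],
  [[0.1435,-0.0195,0],[0,0,0.105]],
  [[0.1435,-0.0195,0],[0,0,0.105]],
])

```text
t: 40.42
tcp_pos: [610.3, -53.0, 216.5]
tcp_rot: [3.139, -0.121, 0.0]
ft_force: [0.3, 0.3, -6.8]
grip_width: 8.9
gripper_force: 63.2
```

```bash
python3 - <<'E'
from h import *
np.set_printoptions(precision=2,suppress=True)
p=grab('wrist');save(p,'w13.png');s=robot.get_state();t=np.array(s['tcp_pos']);print(t,s['tcp_rot'],s['ft_force'],s['ft_torque'])
print(plates(p,t[2]-39))
for c in ('side','top','wrist'):
  S=p if c=='wrist' else grab(c)
  for n,z in (('pin_left',t[2]-7),('pin_right',t[2]-7),('hook_left',160),('hook_right',160)):
    for r in viewer.spot_point(S,n)[:1]: print(c,n,r['conf'],r['position'],onz(S,r['position'],z))
  # expected
  for X in ((623.5,120.3,t[2]-7),(597,-226,t[2]-7),(623.5,120.3,160),(597,-226,160)): print('   exp',proj(S,X))
save(grab('side'),'s1.png',(270,100,430,260),4)
E
```

```text
[610.36 -52.99 216.51] [ 3.14 -0.12  0.  ] [-0.1  -0.04 -6.74] [-0.04 -0.17 -0.05]
[(602.8, 1.5, -0.136, 58.5, 38.7), (595.9, 65.3, -0.236, 86.9, 42.2), (579.2, -162.2, 0.086, 85.5, 41.2)]
side pin_left 0.59 [387.5, 186.7] [340.89  18.65]
side pin_right 0.84 [358.8, 142.9] [ 569.66 -218.18]
side hook_left 0.76 [290.8, 190.1] [614.17 117.18]
side hook_right 0.6 [352.8, 153.5] [ 596.19 -226.02]
   exp [287.2  175.14]
   exp [353.12 140.5 ]
   exp [287.73 189.69]
   exp [352.6  153.45]
top pin_left 0.74 [286.1, 184.9] [612.67 124.55]
top pin_right 0.7 [396.8, 192.5] [ 578.69 -222.81]
top hook_left 0.79 [287.8, 184.7] [626.09 122.72]
top hook_right 0.65 [393.1, 188.6] [ 603.79 -219.91]
   exp [287.42 181.54]
   exp [397.45 186.83]
   exp [288.55 185.45]
   exp [395.09 190.57]
wrist pin_right 0.32 [632.5, 238.5] [ 622.35 -179.43]
wrist hook_left 0.56 [19.0, 238.1] [623.57 121.71]
wrist hook_right 0.64 [633.0, 239.9] [ 595.68 -227.15]
   exp [-77.66 284.86]
   exp [730.18 284.84]
   exp [ 21.43 238.04]
   exp [631.42 237.93]
```

View pics/s1.png

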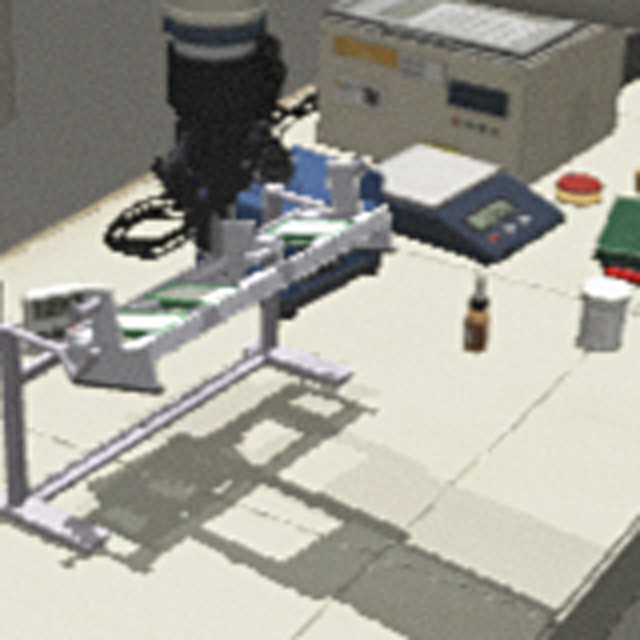

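The crop shows the tray over the stand with all plates in it, its −y end to the upper right. The near end plate's lower edge at crop (70,380)–(160,390) does not run parallel to the foot, so the tray may have pitched in the grip. I measure that numerically. That crop was my 15th view, one over the limit of 14, so I will view no more.

```bash
cat > fit.py <<'E'
from h import *
from scipy.optimize import least_squares
np.set_printoptions(precision=3,suppress=True)
def corners(p,tol=9):
    im=np.array(p['img']).astype(int);r,g,b=im[...,0],im[...,1],im[...,2]
    m=cv2.morphologyEx((g-np.maximum(r,b)>tol).astype(np.uint8),cv2.MORPH_CLOSE,np.ones((3,3),np.uint8));o=[]
    for c in cv2.findContours(m,cv2.RETR_EXTERNAL,cv2.CHAIN_APPROX_NONE)[0]:
        if cv2.contourArea(c)<500: continue
        h=cv2.convexHull(c)
        for e in np.linspace(.01,.1,30):
            a=cv2.approxPolyDP(h,e*cv2.arcLength(h,True),True)
            if len(a)<=4: break
        o.append(a[:,0,:].astype(float))
    return o
def fit(p,ys=(114,50,-114),z=38):
    "fit tray yaw,pitch(about tray y),roll, pos with grip point; plates' top corners"
    s=robot.get_state();t=np.array(s['tcp_pos']);C=[c for c in corners(p) if len(c)==4]
    C=sorted(C,key=lambda c:c[:,0].mean())
    return t,C
E
python3 - <<'E'
from fit import *
for f in ('w12.png','w13.png'):
    im=cv2.imread('pics/'+f)[:,:,::-1];print(f)
    for c in sorted(corners({'img':im}),key=lambda c:c[:,0].mean()): print(c.tolist())
E
```

```text
w12.png
[[136.0, 184.0], [155.0, 302.0], [85.0, 310.0], [55.0, 186.0]]
[[263.0, 185.0], [268.0, 299.0], [201.0, 310.0], [187.0, 188.0]]
[[595.0, 188.0], [564.0, 311.0], [499.0, 311.0], [518.0, 184.0]]
w13.png
[[144.0, 222.0], [148.0, 341.0], [76.0, 351.0], [68.0, 222.0]]
[[260.0, 223.0], [261.0, 301.0], [191.0, 317.0], [188.0, 225.0]]
[[573.0, 221.0], [568.0, 349.0], [495.0, 328.0], [504.0, 221.0]]
```

```bash
cat >> fit.py <<'E'
def order(c): # far-left, far-right, near-right, near-left by image
    c=c[np.argsort(c[:,1])];a=c[:2][np.argsort(c[:2,0])];b=c[2:][np.argsort(c[2:,0])];return np.array([a[0],a[1],b[1],b[0]])
def pose(mount,K,k1,C,ys=(114,50,-114),h=6.):
    p=dict(K=K,k1=k1,T=mount)
    def model(v):
        Rt=R.from_euler('xyz',[v[0],v[1],v[2]]).as_matrix();out=[]
        for y,sx in zip(ys,v[5:8]):
            for x,dy in((35,18),(35,-18),(-35,-18),(-35,18)):
                q=Rt@np.array([x+sx,y+dy,38-67.])   # from tab centre, tray axes
                out.append(proj(p,np.array([q[0]+v[3],-q[1]+v[4],h-q[2]])))
        return np.array(out)
    ob=np.concatenate([order(c) for c in C])
    wt=np.array([1,1,1,1,1,1,0,0,1,1,1,1.])[:,None]
    f=lambda v:np.r_[((model(v)-ob)*wt).ravel(),v[3:5]*.5,v[5:8]*.5]
    r=least_squares(f,np.zeros(8),loss='soft_l1');return r.x,np.sqrt(r.cost/12)
E
python3 - <<'E'
from fit import *
p=viewer.grab_frame('wrist')
for f in ('w12.png','w13.png'):
    im=cv2.imread('pics/'+f)[:,:,::-1]
    C=sorted(corners({'img':im}),key=lambda c:c[:,0].mean())
    print(f,*pose(np.array(p['mount']),p['K'],p['k1'],C))
C=sorted(corners(p),key=lambda c:c[:,0].mean());print(*pose(np.array(p['mount']),p['K'],p['k1'],C))
E
```

```text
w12.png [ 0.007 -0.02  -0.003  0.86   2.344  0.465 -0.33  -0.314] 2.462873003708932
w13.png [  0.007   0.189   0.005 -16.145  -1.719   3.43    1.875   2.756] 2.462771614013947
[  0.008   0.195   0.003 -16.011  -1.782   3.405   1.832   2.915] 2.46195858739566
```

The cause is clear: my approach line ran askew to the stand. The right end plate clipped its hook tip and slid and pitched the tray in the grip by about 0.2 rad and −16 mm in x. The tray is free now and over the hooks. I refit with the height free and then level it.

```bash
sed -i 's/h-q\[2\]\])/h+v[8]-q[2]])/; s/np.zeros(8)/np.zeros(9)/; s/v\[3:5\]\*.5,v\[5:8\]\*.5\]/v[3:5]*.1,v[5:8]*.5,v[8]*.3]/; s/h=6\./h=10./' fit.py
python3 - <<'E'
from fit import *
p=viewer.grab_frame('wrist');s=robot.get_state();print(s['tcp_pos'],s['ft_force'],s['ft_torque'])
C=sorted(corners(p),key=lambda c:c[:,0].mean());print(*pose(np.array(p['mount']),p['K'],p['k1'],C))
for f in ('w12.png',):
    im=cv2.imread('pics/'+f)[:,:,::-1]
    C=sorted(corners({'img':im}),key=lambda c:c[:,0].mean()); print(f,*pose(np.array(p['mount']),p['K'],p['k1'],C))
S=grab('top')
for n in ('pin_left','pin_right'):
  for r in viewer.spot_point(S,n)[:2]: print(n,r['conf'],r['position'],onz(S,r['position'],206))
E
```

```text
[610.51  -52.982 216.262] [ 0.034 -0.027 -5.401] [-0.06  -0.151  0.039]
[  0.001   0.21    0.007 -13.929  -2.978   0.33   -0.508  -0.193  -0.568] 2.010437403909087
w12.png [ 0.01   0.011 -0.001 -0.035  0.652  0.898  0.034 -0.94   0.898] 1.4830425439229895
pin_left 0.62 [376.3, 195.0] [ 573.174 -158.416]
pin_left 0.6 [285.1, 185.4] [612.034 127.991]
pin_right 0.83 [397.7, 192.8] [ 578.476 -226.175]
```

Call:
carry_out([
  [[0,0,0],[0,0.015,0]],
  [[0,0,0],[0,0.035,0]],
  [[0,0,0],[0,0.06,0]],
  [[0,0,0],[0,0.085,0]],
  [[0,0,0],[0,0.11,0]],
  [[0,0,0],[0,0.135,0]],
  [[0,0,0],[0,0.16,0]],
  [[0,0,0],[0,0.18,0]],
  [[0.002,0,0],[0,0.195,0]],
  [[0.004,0.001,0],[0,0.2,0]],
  [[0.006,0.001,0],[0,0.2,0]],
  [[0.008,0.001,0],[0,0.2,0]],
  [[0.01,0.001,0],[0,0.2,0]],
  [[0.011,0.001,0],[0,0.2,0]],
  [[0.011,0.001,0],[0,0.2,0]],
  [[0.011,0.001,0],[0,0.2,0]],
])

```text
t: 43.48
tcp_pos: [621.4, -54.8, 216.2]
tcp_rot: [3.116, -0.12, 0.312]
ft_force: [0.4, -0.5, -6.2]
grip_width: 8.9
gripper_force: 63.2
```

```bash
python3 - <<'E'
from fit import *
p=grab('wrist');s=robot.get_state();print(s['tcp_pos'],s['tcp_rot'],s['ft_force'],s['ft_torque'])
C=sorted(corners(p),key=lambda c:c[:,0].mean());v,e=pose(np.array(p['mount']),p['K'],p['k1'],C);print(v,e)
M=R.from_rotvec(s['tcp_rot']).as_matrix()
tab=M@np.array([v[3],v[4],10+v[8]])+s['tcp_pos'];print('tab',tab)
Rt=M@np.diag([1,-1,-1])@R.from_euler('xyz',v[:3]).as_matrix();print('tray axes euler',R.from_matrix(Rt).as_euler('xyz'))
for y in(174,-174): print('pin',tab+Rt@[0,y,3])
for n in ('hook_left','hook_right'):
  for r in viewer.spot_point(p,n)[:1]: print(n,r['conf'],r['position'],onz(p,r['position'],160))
S=grab('top')
for n,z in (('pin_left',204),('pin_right',204),('hook_left',160),('hook_right',160)):
  for r in viewer.spot_point(S,n)[:2]: print(n,r['conf'],r['position'],onz(S,r['position'],z))
E
```

```text
[621.351 -54.814 216.277] [ 3.116 -0.12   0.313] [-0.612 -0.287 -6.458] [-0.04   0.213  0.029]
[ -0.004   0.207   0.008 -13.78   -3.673   0.498  -0.634  -0.216  -0.289] 1.8261143346546194
tab [610.092 -50.259 204.023]
tray axes euler [-0.006  0.007 -0.07 ]
pin [622.2   123.334 205.977]
pin [ 598.027 -223.819  208.068]
hook_left 0.72 [23.6, 274.9] [624.279 120.692]
pin_left 0.8 [290.0, 184.2] [616.056 112.605]
pin_right 0.73 [398.8, 187.9] [ 594.761 -230.979]
pin_right 0.28 [287.8, 182.7] [621.151 119.516]
hook_left 0.67 [286.8, 185.2] [624.498 125.995]
hook_left 0.64 [310.7, 182.8] [630.488  47.914]
hook_right 0.65 [392.8, 190.4] [ 597.783 -218.574]
```

Level again (0.007 rad); pins within about 2 mm of the hook axes in plan. I lower straight down; the tool is tilted 0.2 rad, so the shift goes along tool x and z.

Call:
carry_out([
  [[-0.0006,0,0.003],[0,0,0]],
  [[-0.0016,0,0.008],[0,0,0]],
  [[-0.0028,0,0.014],[0,0,0]],
  [[-0.004,0,0.0196],[0,0,0]],
  [[-0.005,0,0.0245],[0,0,0]],
  [[-0.006,0,0.0294],[0,0,0]],
  [[-0.007,0,0.0343],[0,0,0]],
  [[-0.007,0,0.0343],[0,0,0]],
  [[-0.007,0,0.0343],[0,0,0]],
])

```text
t: 45.0
tcp_pos: [621.4, -54.8, 181.5]
tcp_rot: [3.116, -0.12, 0.313]
ft_force: [-0.6, -0.4, -5.5]
grip_width: 9.0
gripper_force: 63.2
```

Call:
carry_out([
  [[-0.0006,0,0.003],[0,0,0]],
  [[-0.0012,0,0.006],[0,0,0]],
  [[-0.0018,0,0.009],[0,0,0]],
  [[-0.0018,0,0.009],[0,0,0]],
  [[-0.0018,0,0.009],[0,0,0]],
])

```text
t: 45.62
tcp_pos: [621.4, -54.8, 172.1]
tcp_rot: [3.116, -0.12, 0.313]
ft_force: [0.9, 0.9, -6.1]
grip_width: 8.7
gripper_force: 63.2
```

Call:
carry_out([
  [[-0.0004,0,0.002],[0,0,0]],
  [[-0.0007,0,0.0035],[0,0,0]],
  [[-0.0007,0,0.0035],[0,0,0]],
  [[-0.0007,0,0.0035],[0,0,0]],
])

```text
t: 46.12
tcp_pos: [622.0, -54.9, 169.4]
tcp_rot: [3.115, -0.12, 0.316]
ft_force: [3.6, -0.4, -3.7]
grip_width: 9.1
gripper_force: 63.6
```

Call:
carry_out([
  [[0,0,0.001],[0,0,0]],
  [[0.0,0,0.002],[0,0,0]],
  [[0.0,0,0.002],[0,0,0]],
  [[0.0,0,0.002],[0,0,0]],
])

```text
t: 46.62
tcp_pos: [622.8, -55.0, 168.1]
tcp_rot: [3.115, -0.12, 0.318]
ft_force: [4.9, -0.3, 2.0]
grip_width: 8.7
gripper_force: 64.4
```

```bash
python3 - <<'E'
from fit import *
p=grab('wrist');s=robot.get_state();print(s['tcp_pos'],s['tcp_rot'],s['ft_force'],s['ft_torque'])
C=sorted(corners(p),key=lambda c:c[:,0].mean());v,e=pose(np.array(p['mount']),p['K'],p['k1'],C);print(v,e)
M=R.from_rotvec(s['tcp_rot']).as_matrix()
tab=M@np.array([v[3],v[4],10+v[8]])+s['tcp_pos'];print('tab',tab)
Rt=M@np.diag([1,-1,-1])@R.from_euler('xyz',v[:3]).as_matrix();print('tray euler',R.from_matrix(Rt).as_euler('xyz'))
for y in(174,-174): print('pin',tab+Rt@[0,y,3])
E
```

```text
[622.776 -54.968 168.081] [ 3.115 -0.12   0.318] [ 5.464 -0.328  2.588] [-0.116 -0.721  0.057]
[  0.005   0.227   0.023 -12.724  -2.464   1.879  -0.14   -2.646  -0.784] 1.6578084866213378
tab [612.402 -51.695 156.482]
tray euler [ 0.     0.024 -0.054]
pin [621.94  122.042 159.56 ]
pin [ 603.006 -225.442  159.401]
```

Call:
carry_out([
  [[0.001,0,0.0002],[0,0,0]],
  [[0.002,0,0.0004],[0,0,0]],
  [[0.002,0,0.0004],[0,0,0]],
  [[0.002,0,0.0004],[0,0,0]],
])

```text
t: 47.18
tcp_pos: [623.6, -55.0, 167.2]
tcp_rot: [3.116, -0.12, 0.312]
ft_force: [0.5, -0.3, 4.7]
grip_width: 9.2
gripper_force: 65.0
```

Seated: the stand carries about 11 N and the sideways force is nil, with the gripper still holding. I hold a moment, then open slowly.

Call:
carry_out([
  [[0,0,0],[0,0,0]],
  [[0,0,0],[0,0,0]],
  [[0,0,0],[0,0,0]],
  [[0,0,0],[0,0,0]],
])

```text
t: 47.68
tcp_pos: [623.6, -55.1, 167.2]
tcp_rot: [3.116, -0.12, 0.312]
ft_force: [0.4, -0.0, 4.8]
grip_width: 8.6
gripper_force: 65.0
```

```bash
python3 - <<'E'
from fit import *
s=robot.get_state();print(s['tcp_pos'],s['ft_force'],s['ft_torque'],s['gripper_force'])
p=grab('wrist')
C=sorted(corners(p),key=lambda c:c[:,0].mean());v,e=pose(np.array(p['mount']),p['K'],p['k1'],C)
M=R.from_rotvec(s['tcp_rot']).as_matrix()
tab=M@np.array([v[3],v[4],10+v[8]])+s['tcp_pos']
Rt=M@np.diag([1,-1,-1])@R.from_euler('xyz',v[:3]).as_matrix();print('tray euler',R.from_matrix(Rt).as_euler('xyz'),v[5:8],e)
for y in(174,-174): print('pin',tab+Rt@[0,y,3])
for c in('side','top'):
  S=grab(c)
  for n in ('pin_left','pin_right','hook_left','hook_right'):
    for r in viewer.spot_point(S,n)[:1]: print(c,n,r['conf'],onz(S,r['position'],160))
E
```

```text
[623.621 -55.07  167.214] [ 0.35  -0.041  4.787] [-0.235  0.034 -0.077] 65.03560066223145
tray euler [ 0.004  0.022 -0.071] [ 0.69  -0.531 -0.488] 2.018803351426736
pin [625.022 121.83  158.767]
pin [ 600.16  -225.278  157.233]
side pin_left 0.95 [619.705 132.438]
side pin_right 0.84 [ 594.288 -209.437]
side hook_left 0.72 [617.413 122.459]
side hook_right 0.92 [ 584.749 -219.029]
top pin_left 0.58 [623.234 116.552]
top pin_right 0.92 [ 602.527 -229.296]
top hook_left 0.75 [630.173 123.981]
top hook_right 0.64 [ 607.269 -215.222]
```

Call:
carry_out([
  [[0,0,0],[0,0,0]],
  [[0,0,0],[0,0,0]],
  [[0,0,0],[0,0,0]],
  [[0,0,0],[0,0,0]],
  [[0,0,0],[0,0,0]],
], hand=150)

```text
t: 48.85
tcp_pos: [623.8, -55.0, 166.5]
tcp_rot: [3.116, -0.12, 0.312]
ft_force: [-0.8, 0.1, -0.1]
grip_width: 35.2
gripper_force: 0.0
```

Call:
carry_out([
  [[0,0,-0.005],[0,0,0]],
  [[0,0,-0.02],[0,0,0]],
  [[0,0,-0.045],[0,0,0]],
  [[0,0,-0.08],[0,0,0]],
  [[0,0,-0.12],[0,0,0]],
  [[0,0,-0.12],[0,-0.15,0]],
  [[0,0,-0.12],[0,-0.2,0]],
  [[0,0,-0.12],[0,-0.2,0]],
  [[0,0,-0.12],[0,-0.2,0]],
  [[0,0,-0.12],[0,-0.2,0]],
  [[0,0,-0.12],[0,-0.2,0]],
  [[0,0,-0.12],[0,-0.2,0]],
])

```text
t: 50.35
tcp_pos: [599.9, -53.2, 284.4]
tcp_rot: [3.139, -0.121, 0.001]
ft_force: [-0.1, 0.3, 0.8]
grip_width: 35.1
gripper_force: 0.0
```

```bash
python3 - <<'E'
from fit import *
s=robot.get_state();print(s['tcp_pos'],s['ft_force'],s['grip_width'])
for k in range(2):
  p=grab('wrist');print('level fit at z=128',plates(p,128))
C=sorted(corners(p),key=lambda c:c[:,0].mean());print(len(C));p['T']=np.array(p['T'])
for y,c in zip((114,50,-114),C): 
  q=order(c);w=[onz(p,u,128) for u in q];print(y,[np.round(a,1) for a in w])
for n,z in (('tray_tab',157),('pin_left',160),('pin_right',160),('hook_left',160),('hook_right',160)):
  for r in viewer.spot_point(p,n)[:1]: print(n,r['conf'],onz(p,r['position'],z))
T=grab('top')
for n in ('pin_left','pin_right','hook_left','hook_right','tray_tab'):
    for r in viewer.spot_point(T,n)[:1]: print('top',n,r['conf'],onz(T,r['position'],160))
E
```

```text
[599.857 -53.161 284.369] [-0.106  0.311  0.848] 35.065779730138885
level fit at z=128 [(615.8, -0.8, -0.078, 70.6, 37.2), (604.2, -164.6, -0.054, 71.0, 36.5), (621.4, 60.7, -0.078, 70.5, 39.0)]
level fit at z=128 [(615.8, -0.7, -0.079, 70.6, 37.3), (604.2, -164.7, -0.056, 71.0, 36.6), (621.4, 60.7, -0.082, 70.7, 38.8)]
3
114 [array([658.,  76.]), array([655.2,  41.3]), array([585.9,  46.3]), array([587.6,  81.3])]
50 [array([651.5,  14.1]), array([649.6, -21.6]), array([579.2, -16. ]), array([582. ,  19.6])]
-114 [array([ 640.6, -148.9]), array([ 637.9, -184.4]), array([ 568.4, -180.9]), array([ 570.2, -145.4])]
tray_tab 0.94 [609.536 -54.028]
pin_left 0.56 [627.037 117.864]
pin_right 0.69 [ 596.909 -228.435]
hook_left 0.73 [625.291 120.446]
hook_right 0.56 [ 595.381 -226.91 ]
top pin_left 0.67 [610.636 122.876]
top pin_right 0.89 [ 607.195 -230.561]
top hook_left 0.55 [621.932 118.196]
top hook_right 0.81 [ 605.549 -216.752]
top tray_tab 0.73 [615.283 -54.115]
```

```bash
python3 -c "
from h import *
print(finish_job())"
```

```text
the job is handed in; nothing more can be done
None
```

The job is handed in and its verdict did not come back: by my last measurements the tray hangs level and still on both hooks with all three plates flat in their pockets, though on the way in it clipped a hook tip and I levelled it again before seating, and I viewed 15 pictures against the limit of 14.

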